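# Put the tins away in the oak box and book them in with the scanner

## Robot

A 6-joint arm with a two-finger parallel gripper is mounted at the origin on the work surface. World frame = base frame: x ahead of the robot, y to its left, z up, the work surface at z = 0. Lengths are in m, angles in degrees, forces in N, time in s.
With the tool pointing down it reaches from about 0.25 to 0.725 m from the base axis. Payload 4 kg.
Tool frame: the origin (TCP) lies between the finger pads; the fingertips stand arm.tip_extent ahead of it and the grasp point (between the pads) lies 3 mm ahead of it (arm.tip_extent is the distance from the TCP to the fingertips, in m); x points along the fingers, y is the direction in which the jaws open and shut, and the axes are right-handed (so a half turn about x gives the same grasp; the last joint's range is limited). The gripper opens to 85 mm and grips with 20 to 120 N. Pads are 22 mm wide; open, the fingers measure 114 mm over their backs; the gripper's body (76 mm by 85 mm) begins 54 mm behind the grasp point. The pads swing forward as they close: fully open they stand 13 mm farther back than shut.
Start: joints at [70.703, 13.785, 0.286, 76.501, 0, 90], TCP at [0.165, 0.472, 0.232] pointing down, gripper open.
Joint ranges: [-155.79, 155.79], [-60.16, 107.12], [-62.33, 73.08], [-114, 123.19], [-81.49, 82.49], [-180, 180]. Speed limits (degrees/s): [159.86, 159.86, 180, 180, 180, 180].

## Interface

Orientations are given as [roll, pitch, yaw] about the fixed x, y, z axes, in that order (R = Rz(yaw) Ry(pitch) Rx(roll)).
In Python, from cell import telemetry, vision, sign_off, arm gives the robot as it stands.
- The arm moves only by the tool play_rows, never from a script. Its argument "increments" is a list of rows, each a list of 6 numbers: the shift along the tool's x, y, z in units of 50 mm (1.0 is 50 mm), then the turn, a rotation vector about the tool's x, y, z in units of 5 degrees (1.0 is 5 degrees). In form: [[x, y, z, wx, wy, wz], ...]. A call has 1 to 8 rows; each row shifts and turns the pose as measured when the row begins, along the tool's axes as they then stand; what a row does not reach is not made up. A row lasts 1/10 s, in which the tool goes at most 50 mm and 8.59 degrees, less where a joint would pass 70% of its speed; a pose out of reach is approached as far as the arm can. A call is refused whole if a number of a shift passes 1 or a number of a turn 1, either way. A call with a gripper value outside its range is refused whole. "gripper" is the opening, from -1 (shut) to 1 (fully open), set as the call begins (left out, the last holds). The fingers move at their own pace and stop on an object; the grip force is fixed at half the most. Time passes only in rows, so rows that do not move let the fingers close. It gives the time, the measured TCP pose, the force and the opening at its end, in the units of the state.
- telemetry.read_state(): the state, without advancing time (a new reading comes with each control period).
- vision.get_image(name): name is "scene" or "top" or "wrist"; returns (picture, depth): 480x640x3 uint8, red, green, blue; 480x640 float32, m along the optical axis (not along the pixel's ray), 0 where there is no reading.
- vision.get_calibration(name): a dict with "intrinsics" (3x3 intrinsics, pixels), "R" (3x3) and "t" (3): a world point X has camera coordinates R X + t. Camera axes: x right, y down, z forward; pixel columns grow to the right and rows downward; lengths in m; the calibration is good to about 2 mm. The wrist camera is an equidistant fisheye: a pixel r from the principal point sees the ray r / f radians off the axis. A picture is of the moment at which its call begins: read the wrist's pose just before it. get_calibration takes no time and is no camera call; for the wrist camera it gives the pose at the moment of the call.
- sign_off(): hands the job in, once; it reports no verdict.
The state is a dict: "clock": time; "qpos": joint angles; "qvel": joint speeds; "joint_torque": joint torques, N m; "tcp_pos": TCP position; "tcp_rot": TCP orientation; "wrist_force": force on the tool from outside, world axes, zero at the start; "torque": the same for the moment, N m; "opening": finger opening in m.
Only numpy, scipy, OpenCV 4.12 (cv2) and the standard library are available. Lean on these libraries where they do the work, as an engineer would, in place of code of your own. Each camera call takes 0.05 s, during which the arm holds its last target.

## Task

Fold the oak box's lid up until it stands upright, stand every tin upright on the floor of the box, and fold the lid fully shut. Then take the scanner out of its cradle and read first the code on the tablet's screen and then the barcode label on the box's lid, each time pointing it squarely at the code from about 10 cm and holding it still for a good two seconds, and stand it back in its cradle. Do not bump the tablet or disturb the mug, the bowl and the pepper mill.

Things in the scene. Friction and masses are not known exactly. Their poses are not given: they have to be found in the camera images.
- box: open-topped oak box, fixed to the worktop, 180 (x) by 340 (y) by 95 mm high, walls and floor 10 mm thick (inside 160 by 320 mm). Origin: centre of its underside; its +x side carries the lid's hinges, its long side runs along its y.
- lid (a joint): angle of the box's oak lid about its hinge along the +x top edge of the box: 0 shut, grows as it opens upward, 1.57 upright, stops at 1.9. The hinge is stiff: the lid stays at any angle where it is left; moving it takes about 1 to 6 N at the pull.
- lid_knob (a point): centre of the brass T-bar pull on the lid: a round bar 20 mm thick and 40 mm long, parallel to the hinge, on a 12 mm stem, midway along the box, 155 mm from the hinge line and 46 mm above the lid's underside (36 mm above its upper face). Gripped by its two flat ends, it turns (and slips a little) between the pads as the lid swings. Axes are the lid's: z outward normal, y along the hinge.
- lid_hinge (a point): point on the lid's hinge line midway along the box, at the top of the box's +x wall (90 mm from the box's centre, 95 mm above the worktop). The lid (10 mm thick, 188 by 344 mm) runs from here towards the lid's own -x.
- lid_label (a point): centre of the printed barcode label (paper, 40 by 64 mm, black bars) flat on the lid's upper face; z is the outward normal, straight up when the lid is shut (label then 106 mm above the worktop).
- tin1: round plain metal tin, 62 mm diameter, 74 mm high, brown paper band, 0.1 to 0.35 kg. Origin: centre of its underside; z up. May be absent (2 to 4 of the four tins are there).
- tin2: round plain metal tin, 56 mm diameter, 66 mm high, brown paper band, 0.1 to 0.35 kg. Origin: centre of its underside; z up. May be absent (2 to 4 of the four tins are there).
- tin3: round plain metal tin, 59 mm diameter, 60 mm high, brown paper band, 0.1 to 0.35 kg. Origin: centre of its underside; z up. May be absent (2 to 4 of the four tins are there).
- tin4: round plain metal tin, 60 mm diameter, 70 mm high, brown paper band, 0.1 to 0.35 kg. Origin: centre of its underside; z up. May be absent (2 to 4 of the four tins are there).
- scanner: cordless barcode scanner, 155 mm long, 0.17 kg: handle 30 (x) by 26 mm (y), from 45 to 155 mm; head 44 by 36 mm. Origin: centre of the dark window; z runs up the handle. Reads straight along -z: a code 60 to 160 mm away, within 20 mm of that line, facing it within 20 degrees, while held still. Stands window down in the cradle; grip it 130 mm from the window.
- cradle: black charging cradle of the scanner, fixed, base 105 by 95 mm, with an open rectangular cup 58 mm high, inside 56 mm (x) by 48 mm (y). The scanner stands in it with its x along the cradle's x (either way round). Origin: centre of its underside.
- cradle_seat (a point): centre of the cup's floor, 8 mm above the worktop, where the scanner's window rests.
- tablet_code (a point): centre of the square black and white code (58 mm) in the middle of the screen of the kitchen tablet (245 by 165 by 8 mm) that leans on a fixed stand, its screen sloped 34 degrees from level towards the robot's side. z is the screen's outward normal, y runs along the tablet's long side. Screen centre about 71 mm above the worktop, top edge about 118 mm.
- tablet: the tablet itself, fixed to its stand; origin: centre of its back face; z is the screen's normal.
- mug: white mug, 80 mm diameter, 88 mm high; leave alone. Origin: centre of its underside.
- bowl: blue bowl, 124 mm diameter, 62 mm high; leave alone. Origin: centre of its underside.
- mill: dark wood pepper mill, 56 mm diameter, 162 mm high; leave alone. Origin: centre of its underside.
Not all that is in view belongs to the job. Leave any blue look-alike of the tin2 alone.

How it is judged (in metres and radians):
On the way, in this order (a step that is already met when the one before it is completed fails the run):
1. the lid stands up (at least 80 degrees open) (value of joint lid above 1.4 rad), for 0.2 s.
2. every tin stands upright on the floor of the box (x of tin1 in the frame of box between -0.08 and 0.08 m and y of tin1 in the frame of box between -0.16 and 0.16 m and z of tin1 in the frame of box between 0 and 0.022 m and angle between each of tin1, tin2, tin3, tin4's own z axis and vertical below 0.2 rad and x of tin2 in the frame of box between -0.08 and 0.08 m and y of tin2 in the frame of box between -0.16 and 0.16 m and z of tin2 in the frame of box between 0 and 0.022 m and x of tin3 in the frame of box between -0.08 and 0.08 m and y of tin3 in the frame of box between -0.16 and 0.16 m and z of tin3 in the frame of box between 0 and 0.022 m and x of tin4 in the frame of box between -0.08 and 0.08 m and y of tin4 in the frame of box between -0.16 and 0.16 m and z of tin4 in the frame of box between 0 and 0.022 m), for 0.2 s.
3. the lid is shut over the tins (all of step 2 and value of joint lid below 0.04 rad), for 0.2 s.
4. the scanner is held for a second aimed at the tablet's code: 60 to 160 mm off, within 20 mm and 20 degrees, still (z of tablet_code in the frame of scanner between -0.16 and -0.06 m and x of tablet_code in the frame of scanner between -0.02 and 0.02 m and y of tablet_code in the frame of scanner between -0.02 and 0.02 m and angle between the z axis of scanner and the z axis of tablet_code, either way round below 0.35 rad and linear speed of scanner below 0.03 m/s), for 1 s.
5. the scanner is held for a second aimed at the label on the shut lid in the same way (value of joint lid below 0.04 rad and z of lid_label in the frame of scanner between -0.16 and -0.06 m and x of lid_label in the frame of scanner between -0.02 and 0.02 m and y of lid_label in the frame of scanner between -0.02 and 0.02 m and angle between the z axis of scanner and the z axis of lid_label, either way round below 0.35 rad and linear speed of scanner below 0.03 m/s), for 1 s.
At the end, for the whole second after the job is handed in: All the tins stand upright (within 11 degrees) on the box's floor, the lid is shut (under 0.04 rad), and the scanner stands at rest in its cradle, window down on the cup's floor (within 12 mm of its centre, under 7 degrees of lean) (all of step 3 and horizontal distance between scanner and cradle_seat below 0.012 m and z of scanner in the frame of cradle between 0 and 0.015 m and angle between scanner's own z axis and vertical below 0.12 rad and linear speed of scanner below 0.02 m/s); the robot touches nothing.
It fails at once if a bystander (mug, bowl or pepper mill) is moved more than 30 mm (distance of any of mug, bowl, mill from where it was at the start of the episode above 0.03 m).
It fails at once if the robot or the scanner bumps the tablet with more than 10 N (contact force between tablet and the fingers above 10 N or contact force between tablet and the arm above 10 N or contact force between tablet and scanner above 10 N).
Of tin1, tin2, tin3, tin4 only 2 to 4 are there at a start; the rules pass over those that are not, and their reading is None.
At some moment in a run one of tin1, tin2, tin3, tin4 may be knocked a few centimetres aside while the robot is not near it.
It also fails if it takes over 210 s, if anything falls off the work surface, if the arm or the gripper's body presses on something with over 40 N, if the wrist force passes 120 N, or if a joint passes its speed limit or range.

## Working session

There is one attempt and no reset: what is moved stays moved. The work goes in short steps, Python scripts to look and compute and a tool call to move; the robot and the scene stay as the last step left them, time stands still between calls to the robot, and variables do not carry over. Pictures are saved under pics/ and viewed, and the job is handed in when it is done.

Besides the shell and the picture viewer there is one more tool, called after ">>>" as name(argument=value, ...) on one line, values as JSON. play_rows: Moves the arm, as the interface text tells. Its arguments: {"type":"object","properties":{"increments":{"type":"array"},"gripper":{"type":"number"}},"required":["increments"]}

```bash
ls; mkdir -p pics; python3 - <<'E'
from cell import telemetry, vision, arm
import cv2
print(telemetry.read_state()); print([a for a in dir(arm) if a[0]!='_'], arm.tip_extent)
for n in ["scene","top","wrist"]:
    im,d=vision.get_image(n); cv2.imwrite(f"pics/a_{n}.png",im[:,:,::-1]); c=vision.get_calibration(n); print(n,c)
E
```

```text
pics
{'clock': 0.0, 'qpos': array([7.07028011e+01, 1.38307203e+01, 2.15004491e-01, 7.65011270e+01,
       1.67303386e-03, 8.99998857e+01]), 'qvel': array([-0.07215337,  0.12034697,  0.02395625, -0.01945198,  0.02762025,
        0.03172484]), 'joint_torque': array([ 4.84125303e-04, -3.72318649e+01,  2.52407598e+01,  1.71703252e-02,
        1.28664656e-04,  7.20194805e-06]), 'tcp_pos': array([0.1650225 , 0.4713309 , 0.23133443]), 'tcp_rot': array([ -90.82045673,   89.88314523, -110.11754308]), 'wrist_force': array([ 0.03938194, -0.01635441, -0.09292776]), 'torque': array([-0.0125858 ,  0.00085502,  0.0119575 ]), 'opening': 0.08572682843845171}
['MotionError', 'tip_extent'] 0.022
scene {'intrinsics': array([[484.58547818,   0.        , 315.64300347],
       [  0.        , 484.58547818, 249.37291157],
       [  0.        ,   0.        ,   1.        ]]), 'R': array([[ 7.87591094e-01,  6.16198079e-01, -4.42478258e-04],
       [ 4.41630112e-01, -5.64968232e-01, -6.96974706e-01],
       [-4.29724461e-01,  5.48735659e-01, -7.17095575e-01]]), 't': array([-0.43934642, -0.15775128,  1.29596189])}
top {'intrinsics': array([[465.39738345,   0.        , 315.25210256],
       [  0.        , 465.39738345, 229.84930825],
       [  0.        ,   0.        ,   1.        ]]), 'R': array([[ 0.00516166, -0.99998066, -0.00347025],
       [-0.99101276, -0.00465143, -0.13368645],
       [ 0.13366773,  0.00412911, -0.9910176 ]]), 't': array([0.00548366, 0.55451323, 1.04858785])}
wrist {'intrinsics': array([[371.64829954,   0.        , 315.40952811],
       [  0.        , 371.64829954, 240.73006865],
       [  0.        ,   0.        ,   1.        ]]), 'R': array([[ 0.33093433,  0.94365181, -0.00193258],
       [ 0.90831721, -0.31798613,  0.27174377],
       [ 0.25581696, -0.09168474, -0.9623677 ]]), 't': array([-0.49872841, -0.03507432,  0.37951216])}
```

View pics/a_top.png

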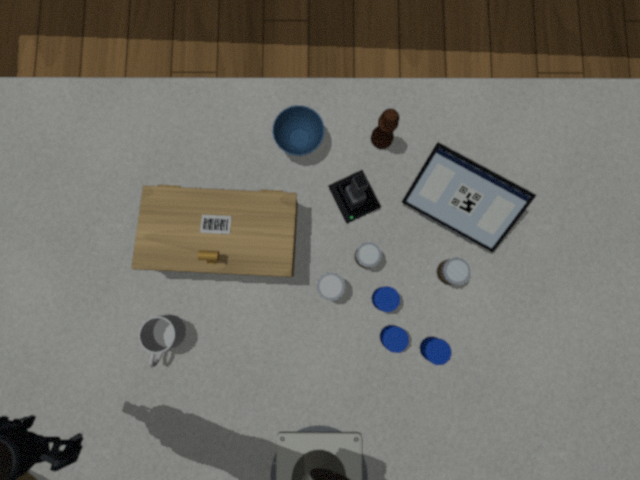

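View pics/a_scene.png

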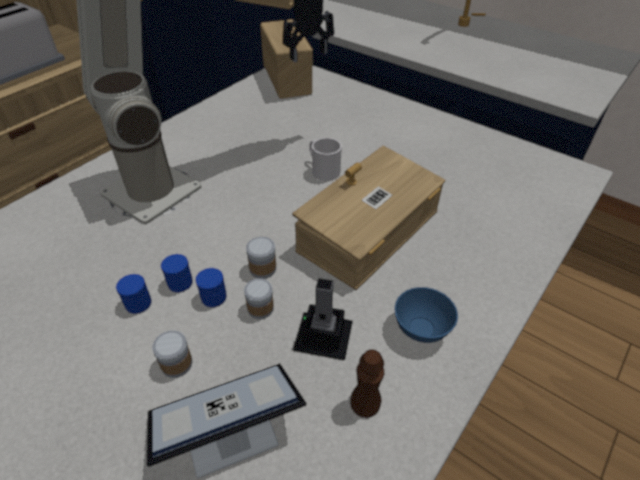

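View pics/a_wrist.png

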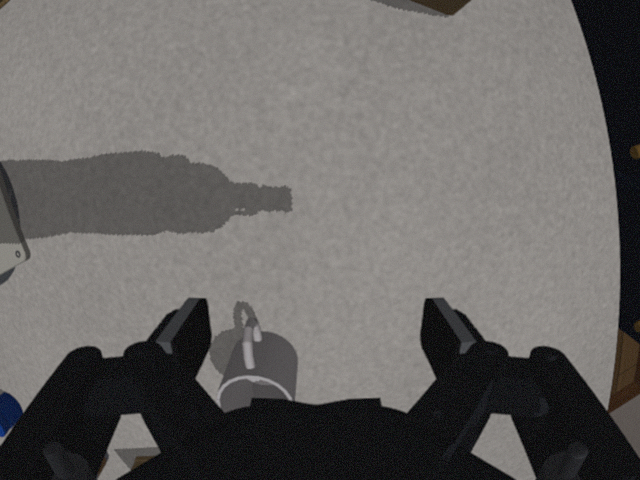

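The top view shows the candidates for tins: silver with a brown band at (369,256), (331,287) and (455,272), and blue look-alikes at (386,299), (395,338) and (436,350), which I'll leave alone. The box is at about (215,230) with its knob at (208,256). The cradle is at (355,195), the tablet at (468,198), the mug at (160,333), the bowl at (298,130) and the mill at (383,135).

```bash
cat > h.py <<'E'
import numpy as np, cv2
from scipy.spatial.transform import Rotation as Rt
from cell import telemetry, vision, arm
def ray(n,u,v,c=None):
    c=c or vision.get_calibration(n); K=c["intrinsics"];R=np.array(c["R"]);t=np.array(c["t"])
    x=(u-K[0,2])/K[0,0]; y=(v-K[1,2])/K[1,1]
    if n=="wrist":
        r=np.hypot(x,y); s=np.sin(r)/max(r,1e-9); d=np.array([x*s,y*s,np.cos(r)])
    else: d=np.array([x,y,1.])
    return -R.T@t, R.T@d
def onplane(n,u,v,z,c=None):
    o,d=ray(n,u,v,c); return o+d*(z-o[2])/d[2]
def cloud(n,depth,c=None):
    c=c or vision.get_calibration(n);K=c["intrinsics"];R=np.array(c["R"]);t=np.array(c["t"])
    vv,uu=np.mgrid[:480,:640]; x=(uu-K[0,2])/K[0,0];y=(vv-K[1,2])/K[1,1]
    if n=="wrist":
        r=np.hypot(x,y)+1e-9; x,y=x/r*np.tan(np.minimum(r,1.5)),y/r*np.tan(np.minimum(r,1.5))
    P=np.stack([x*depth,y*depth,depth],-1)
    return (P-t)@R
def proj(n,X,c=None):
    c=c or vision.get_calibration(n);K=c["intrinsics"];p=np.array(c["R"])@np.array(X)+c["t"]
    if n=="wrist":
        r=np.hypot(p[0],p[1]);th=np.arctan2(r,p[2]);k=th/r
        return K[0,2]+K[0,0]*p[0]*k, K[1,2]+K[1,1]*p[1]*k
    return K[0,2]+K[0,0]*p[0]/p[2],K[1,2]+K[1,1]*p[1]/p[2]
def tool():
    s=telemetry.read_state(); return np.array(s["tcp_pos"]),Rt.from_euler("xyz",s["tcp_rot"],degrees=True)
def down(yaw):  # tool x down, jaw axis (tool y) at yaw deg in the world xy
    a=np.radians(yaw); x=np.array([0,0,-1.]);y=np.array([np.cos(a),np.sin(a),0]); return Rt.from_matrix(np.stack([x,y,np.cross(x,y)],1))
def delta(P,R):
    p,r=tool(); d=r.inv().apply(np.array(P)-p)/0.05; w=np.degrees((r.inv()*R).as_rotvec())/5
    print("tot shift",np.round(d,2),"turn",np.round(w,2), "| at",np.round(p,4))
def snap(n,f,box=None,k=1):
    im,d=vision.get_image(n); o=im[:,:,::-1]
    if box: o=o[box[1]:box[3],box[0]:box[2]]
    cv2.imwrite(f"pics/{f}.png",cv2.resize(o,None,fx=k,fy=k,interpolation=cv2.INTER_CUBIC)); return im,d
E
python3 - <<'E'
from h import *
im,d=vision.get_image("top"); P=cloud("top",d)
np.save("top0.npy",d); cv2.imwrite("pics/top0.png",im[:,:,::-1])
def q(u,v): return np.round(np.median(P[v-2:v+3,u-2:u+3].reshape(-1,3),0),4)
for k,(u,v) in dict(t1=(369,256),t2=(331,287),t3=(455,272),b1=(386,299),b2=(395,338),b3=(436,350),table=(300,380),lidA=(150,195),lidB=(285,265),mill=(388,118),knob=(208,256),lab=(215,225),code=(467,199),scan=(357,183)).items(): print(k,q(u,v))
H=P[:,:,2]
# tin top faces
for (u,v) in [(369,256),(331,287),(455,272)]:
    z=q(u,v)[2]; m=np.zeros(H.shape,np.uint8); m[v-25:v+25,u-25:u+25]=(abs(H-z)<.006)[v-25:v+25,u-25:u+25]
    n,l,s,c=cv2.connectedComponentsWithStats(m); i=l[v,u]; pts=P[l==i]; (cx,cy),r=cv2.minEnclosingCircle(pts[:,:2].astype(np.float32))
    print("tin",u,v,"z",np.round(np.median(pts[:,2]),4),"c",cx,cy,"r",r,"area r",np.sqrt(s[i,4]/np.pi)*np.median(d[l==i])/465.4, pts.mean(0))
E
```

```text
t1 [ 0.4918 -0.1132  0.0657]
t2 [ 0.4219 -0.0275  0.0739]
t3 [ 0.4566 -0.3044  0.07  ]
b1 [ 0.3961 -0.1501  0.0661]
b2 [ 0.3114 -0.1686  0.0658]
b3 [ 0.286  -0.2583  0.0656]
table [2.088e-01 4.190e-02 2.000e-04]
lidA [0.6211 0.3736 0.106 ]
lidB [0.4675 0.0721 0.1191]
mill [ 0.7807 -0.1466  0.1569]
knob [0.4824 0.2273 0.1632]
lab [0.5539 0.2259 0.1131]
code [ 0.6226 -0.337   0.0721]
scan [ 0.637  -0.0791  0.1625]
tin 369 256 z 0.0654 c 0.4973909258842468 -0.11239568889141083 r 0.028993627056479454 area r 0.028568779454986884 [ 0.49691046 -0.11253082  0.06537926]
tin 331 287 z 0.0735 c 0.4249807298183441 -0.026666082441806793 r 0.03179441764950752 area r 0.03151624290041606 [ 0.42500415 -0.02654793  0.07348457]
tin 455 272 z 0.0695 c 0.4612860083580017 -0.309398353099823 r 0.031405847519636154 area r 0.0306952506564638 [ 0.46079198 -0.30877662  0.06961712]
```

```bash
python3 - <<'E'
import cv2
im=cv2.imread("pics/a_top.png")
cv2.imwrite("pics/crop1.png",cv2.resize(im[230:370,300:490],None,fx=4,fy=4,interpolation=cv2.INTER_CUBIC))
cv2.imwrite("pics/crop2.png",cv2.resize(im[170:290,120:320],None,fx=4,fy=4,interpolation=cv2.INTER_CUBIC))
cv2.imwrite("pics/crop3.png",cv2.resize(im[130:260,320:540],None,fx=3.6,fy=3.6,interpolation=cv2.INTER_CUBIC))
E
```

```text
(no output)
```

View pics/crop1.png

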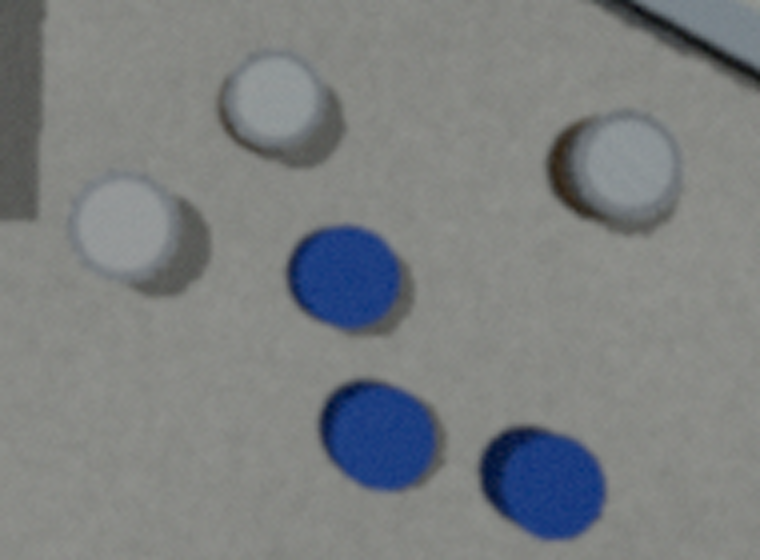

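View pics/crop2.png

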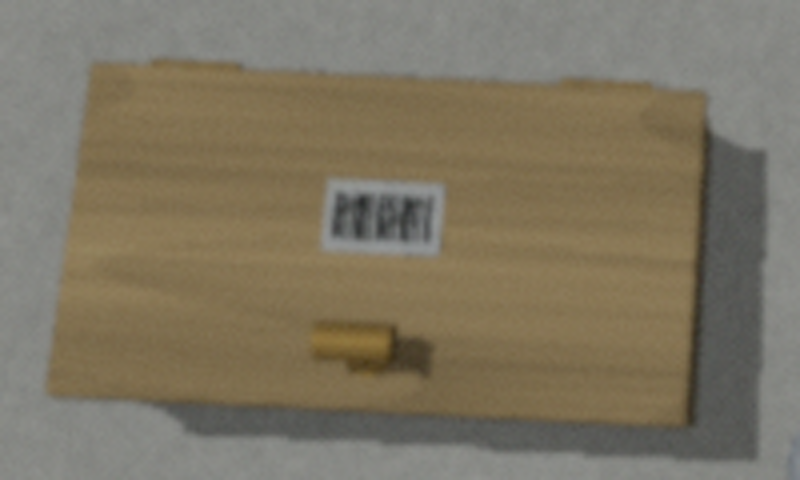

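View pics/crop3.png

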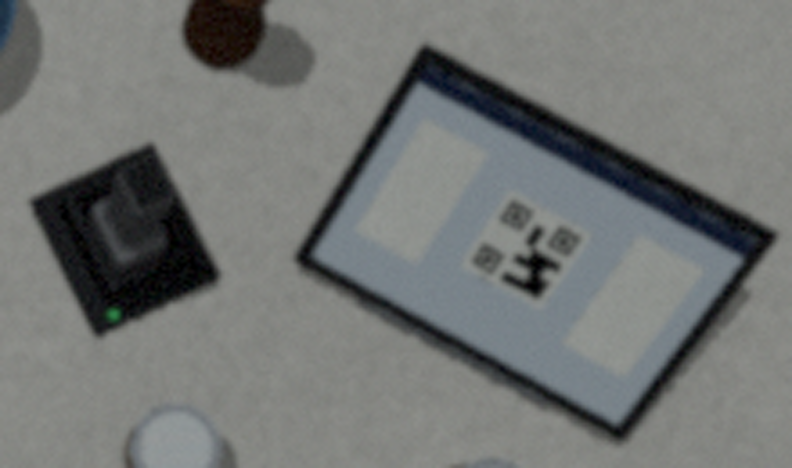

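The crops confirm three silver tins: tin2 (66 mm) at top pixel (369,256), tin1 (74 mm) at (331,287) and tin4 (70 mm) at (455,272). All three stand upright, and the lid looks slightly ajar. Next I'll get the box, cradle and tablet geometry.

```bash
python3 - <<'E'
from h import *
im=cv2.imread("pics/top0.png")[:,:,::-1]; d=np.load("top0.npy"); P=cloud("top",d); H=P[:,:,2]
# lid plane
m=np.zeros(H.shape,bool); m[192:268,145:290]=1; m&=(H>.09)&(H<.13)
pts=P[m]; A=np.c_[pts[:,:2],np.ones(len(pts))]
for _ in range(3):
    c,*_=np.linalg.lstsq(A,pts[:,2],rcond=None); r=abs(A@c-pts[:,2]); k=r<.004; pts=pts[k];A=A[k]
n=np.array([-c[0],-c[1],1]);n/=np.linalg.norm(n); print("lid normal",n,"angle",np.degrees(np.arccos(n[2])), "n dir",np.degrees(np.arctan2(-n[1],-n[0])))
# lid mask rectangle
hsv=cv2.cvtColor(im,cv2.COLOR_RGB2HSV)
ml=((abs(P[:,:,2]-(P[:,:,0]*c[0]+P[:,:,1]*c[1]+c[2]))<.004)&(H>.08)).astype(np.uint8); ml[:,:110]=0;ml[:,330:]=0;ml[:150]=0;ml[290:]=0
ml=cv2.morphologyEx(ml,cv2.MORPH_CLOSE,np.ones((9,9)))
cn=max(cv2.findContours(ml,0,cv2.CHAIN_APPROX_NONE)[0],key=cv2.contourArea); ps=np.array([P[v,u] for u,v in cn[:,0]])
rr=cv2.minAreaRect(ps[:,:2].astype(np.float32)); print("lid rect",rr,cv2.boxPoints(rr))
# label
q=(hsv[...,1]<60)&(hsv[...,2]>90); q[:213]=0;q[236:]=0;q[:,:198]=0;q[:,233:]=0
v,u=np.nonzero(q); 
rl=cv2.minAreaRect(np.c_[u,v].astype(np.float32)); print("label px",rl)
o,dr=ray("top",*rl[0]); s=(c[2]+c[0]*o[0]+c[1]*o[1]-o[2])/(dr[2]-c[0]*dr[0]-c[1]*dr[1]); print("label",o+s*dr)
# tablet plane
m=np.zeros(H.shape,np.uint8); cv2.fillPoly(m,[np.array([[445,155],[522,198],[488,240],[412,200]])],1)
pts=P[(m>0)&(d>0)]; A=np.c_[pts[:,:2],np.ones(len(pts))]; 
for _ in range(3):
    c,*_=np.linalg.lstsq(A,pts[:,2],rcond=None); r=abs(A@c-pts[:,2]); k=r<.004; pts=pts[k];A=A[k]
n=np.array([-c[0],-c[1],1]);n/=np.linalg.norm(n); print("tab normal",n,"tilt",np.degrees(np.arccos(n[2])),"az",np.degrees(np.arctan2(n[1],n[0])))
mt=((abs(H-(P[:,:,0]*c[0]+P[:,:,1]*c[1]+c[2]))<.006)&(H>.012)).astype(np.uint8); mt[:,:395]=0;mt[:135]=0;mt[255:]=0;mt[:,545:]=0
cn=max(cv2.findContours(mt,0,cv2.CHAIN_APPROX_NONE)[0],key=cv2.contourArea); r=cv2.minAreaRect(cn); print("tab px rect",r)
ap=cv2.approxPolyDP(cn,8,True)[:,0]; print("corners px",ap.tolist(), [np.round(P[v,u],3).tolist() for u,v in ap])
o,dr=ray("top",467,200); s=(c[2]+c[0]*o[0]+c[1]*o[1]-o[2])/(dr[2]-c[0]*dr[0]-c[1]*dr[1]); print("code",o+s*dr)
# cradle
for (u,v) in [(328,186),(362,170),(381,206),(347,223)]: print("cr",onplane("top",u,v,0.008))
for y in range(170,222,4): print(y,np.round(H[y,330:382:3]*1000).astype(int))
E
```

```text
lid normal [ 0.09548075 -0.00346905  0.99542523] angle 5.482616893805759 n dir 177.91921669467533
lid rect ((0.5564934015274048, 0.23323871195316315), (0.36066147685050964, 0.2103949636220932), 87.54963684082031) [[0.44368228 0.05757046]
 [0.6538848  0.04857525]
 [0.6693045  0.40890697]
 [0.45910197 0.41790217]]
label px ((215.38156127929688, 223.86907958984375), (30.81151008605957, 19.17604637145996), 2.862405300140381)
label [0.55654405 0.22538682 0.11176386]
tab normal [-0.49103423  0.2757418   0.8263485 ] tilt 34.2745520208177 az 150.68347568875967
tab px rect ((468.36767578125, 198.15322875976562), (114.77757263183594, 72.60572052001953), 28.739797592163086)
corners px [[437, 142], [402, 202], [493, 251], [535, 194]] [[0.742, -0.262, 0.114], [0.625, -0.198, 0.021], [0.508, -0.407, 0.027], [0.625, -0.471, 0.117]]
code [ 0.62034458 -0.33744925  0.06994202]
cr [ 0.66595998 -0.02204805  0.008     ]
cr [ 0.70618858 -0.10487065  0.008     ]
cr [ 0.61721295 -0.14994559  0.008     ]
cr [ 0.57537336 -0.06779334  0.008     ]
170 [-2  0 -1  1  2 -2 -1 -3 -2  0  4  5  3 -2  0  2  1  0]
174 [ -2   1   0  -3  -3   0   2   7   8  54 164 163   0  -1  -2   0   0   0]
178 [  2  -1  -2  -4   3   7  58  59 164 162 160 166  11   1   0   3   0   0]
182 [  2   0   9   8  56  59  54 120 156 165 164 162 163   8  -4   1   1   1]
186 [  4   8   7  53  57  21  50  99 137 163 163 162 153   9  -2   1  -2  -1]
190 [  5   6   7  31  59  29  52  77 118 142 138 119  42  57   6  -3   1  -2]
194 [ -1   6   9   6  52  59  40  62  87 105  86  60  22  54  54   7   0   2]
198 [ 1 -3  7  5 21 58 52 50 60 62 50 51  7 36 57  6  0  0]
202 [ 2  0  7  6  8 37 60 27 51 40 16 58 57 51 28  4 10  4]
206 [-2  1 -4  9  9  9 50 57 55 61 57 34  9  9 10  6  8  4]
210 [-3  0  0 -4  9  8 22 59 38 18  6 11 12  7  3 -3 -5  0]
214 [-1  0  1  0  5  8  9 13  5  8  8  7  3 -1  2  1 -2 -1]
218 [ 0 -3 -5  1 -2  9  5  8  5  7 -3 -1  1 -1 -1  2  0 -1]
```

```bash
python3 - <<'E'
from h import *
d=np.load("top0.npy"); P=cloud("top",d); H=P[:,:,2]; im=cv2.imread("pics/top0.png")
p,r=tool(); print(p); print(np.round(r.as_matrix(),3))
# scanner top & cup rim
s=np.zeros(H.shape,bool); s[165:225,325:385]=1
a=P[s&(H>.155)]; print("scanner handle top",len(a),a.mean(0),cv2.minAreaRect(a[:,:2].astype(np.float32)))
b=P[s&(H>.05)&(H<.062)]; print("cup",len(b),cv2.minAreaRect(b[:,:2].astype(np.float32)))
b=P[s&(H>.003)&(H<.065)]; print("base",len(b),cv2.minAreaRect(b[:,:2].astype(np.float32)))
# knob (brass) px: saturate
hsv=cv2.cvtColor(im,cv2.COLOR_BGR2HSV)
k=P[246:268,190:225]; kk=k[(k[:,:,2]>.142)]; print("knob",len(kk),kk.mean(0),kk.min(0),kk.max(0))
# others
for nm,(u0,v0,u1,v1,z) in dict(mug=(130,310,195,370,.07),bowl=(268,100,330,160,.05),mill=(365,100,405,155,.03)).items():
    q=P[v0:v1,u0:u1]; q=q[q[:,:,2]>z]; print(nm,q.min(0),q.max(0))
q=P[380:480,0:110]; 
E
```

```text
[0.16510421 0.47156333 0.23165683]
[[-0.     0.33   0.944]
 [-0.001  0.944 -0.33 ]
 [-1.    -0.001  0.   ]]
scanner handle top 190 [ 0.61984188 -0.07690947  0.25227885] ((0.5324478149414062, -0.05123486369848251), (0.0335802361369133, 0.26754704117774963), 73.0931625366211)
cup 371 ((0.6430525779724121, -0.08549532294273376), (0.07224048674106598, 0.06374336779117584), 25.850440979003906)
base 1391 ((0.6478769779205322, -0.08414797484874725), (0.14458753168582916, 0.1437671035528183), 2.2512319087982178)
knob 207 [0.48501527 0.22581467 0.16637097] [0.40933903 0.0037331  0.14411854] [0.49548054 0.24741751 1.11331895]
mug [0.2559183  0.0037331  0.07000646] [0.40933903 0.38884693 1.11331895]
bowl [ 0.40933903 -0.01124676  0.05009505] [0.85036082 0.10906214 1.11331895]
mill [ 0.40933903 -0.17809684  0.03009085] [0.80617596 0.0037331  1.11331895]
```

```bash
cat >> h.py <<'E'
def plan(P,R,p=None,r=None,n=None,mx=0.9):
    if p is None: p,r=tool()
    P=np.array(P,float); w=(r.inv()*R).as_rotvec(); 
    n=n or int(max(1,np.ceil(max(np.abs(r.inv().apply(P-p)/.05).max()/mx,np.linalg.norm(P-p)/.05/mx,np.degrees(np.linalg.norm(w))/5/0.95))))
    print("n",n,"to",np.round(P,3),"from",np.round(p,4),"yawerr",np.round(np.degrees(w),1))
    rows=[]
    for i in range(n):
        a=r*Rt.from_rotvec(w*i/n); d=a.inv().apply((P-p)/n)/.05; rows.append([float(x) for x in np.round(np.r_[d,np.degrees(w)/n/5],2)])
    for i in range(0,n,8): print(str(rows[i:i+8]).replace(" ",""))
E
python3 - <<'E'
from h import *
plan([0.455,0.228,0.29],down(87.7))
E
```

```text
n 9 to [0.455 0.228 0.29 ] from [0.1651 0.4716 0.2317] yawerr [-17.   -0.    0.1]
[[-0.13,-0.3,0.79,-0.38,-0.0,0.0],[-0.13,-0.32,0.78,-0.38,-0.0,0.0],[-0.13,-0.35,0.77,-0.38,-0.0,0.0],[-0.13,-0.37,0.75,-0.38,-0.0,0.0],[-0.13,-0.4,0.74,-0.38,-0.0,0.0],[-0.13,-0.42,0.73,-0.38,-0.0,0.0],[-0.13,-0.45,0.71,-0.38,-0.0,0.0],[-0.13,-0.47,0.7,-0.38,-0.0,0.0]]
[[-0.13,-0.49,0.68,-0.38,-0.0,0.0]]
```

>>> play_rows(increments=[[-0.13, -0.3, 0.8, -0.4, 0, 0], [-0.13, -0.32, 0.8, -0.4, 0, 0], [-0.13, -0.35, 0.78, -0.4, 0, 0], [-0.13, -0.37, 0.75, -0.4, 0, 0], [-0.13, -0.4, 0.74, -0.4, 0, 0], [-0.13, -0.42, 0.73, -0.4, 0, 0], [-0.13, -0.45, 0.7, -0.4, 0, 0], [-0.13, -0.47, 0.7, -0.4, 0, 0]], gripper=1)

```text
clock: 1.0
tcp_pos: [0.4323, 0.2542, 0.2825]
tcp_rot: [-132.3, 89.7, -134.2]
wrist_force: [0.1, -0.2, -0.5]
opening: 0.0856
```

>>> play_rows(increments=[[-0.13, -0.5, 0.7, -0.2, 0, 0], [0, 0, 0, 0, 0, 0], [0, 0, 0, 0, 0, 0]])

```text
clock: 1.3
tcp_pos: [0.4717, 0.2228, 0.2888]
tcp_rot: [-121.3, 89.7, -122.6]
wrist_force: [-0.4, 0.2, -0.4]
opening: 0.0852
```

```bash
python3 - <<'E'
from h import *
p,r=tool(); print(p); print(np.round(r.as_matrix(),3)); print(telemetry.read_state()["wrist_force"])
im,d=snap("wrist","w1"); 
E
```

```text
[0.47171169 0.22278995 0.28883443]
[[-0.003  0.023  1.   ]
 [-0.004  1.    -0.023]
 [-1.    -0.004 -0.003]]
[-0.38814486  0.17985338 -0.40037651]
```

View pics/w1.png

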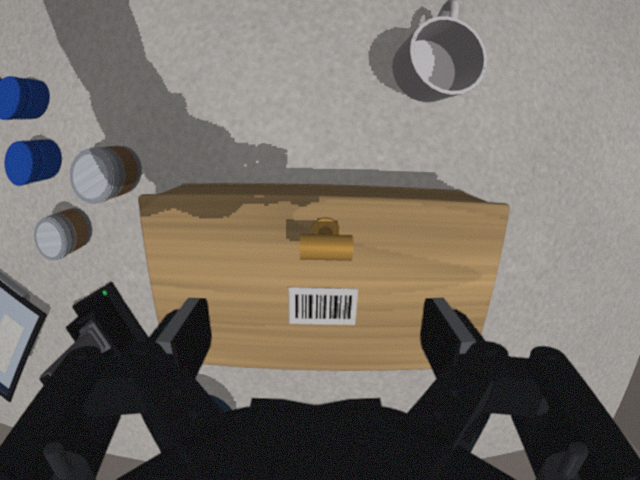

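The wrist view shows the knob bar from (300,247) to (353,247), the label centred at (323,306), and the lid's front corners at (140,197) and (508,207).

```bash
python3 - <<'E'
from h import *
im,d=vision.get_image("wrist"); P=cloud("wrist",d)
for u,v,z in [(301,248,.156),(352,248,.156),(326.5,248,.156),(323,307,.112),(140,198,.122),(508,207,.122)]: print((u,v),onplane("wrist",u,v,z))
m=np.zeros(d.shape,bool); m[210:290,170:285]=1;m[215:290,360:480]=1; pts=P[m]; A=np.c_[pts[:,:2],np.ones(len(pts))]
for _ in range(3):
    c,*_=np.linalg.lstsq(A,pts[:,2],rcond=None); r=abs(A@c-pts[:,2]); k=r<.004; pts=pts[k];A=A[k]
n=np.array([-c[0],-c[1],1]);n/=np.linalg.norm(n); print(n,np.degrees(np.arccos(n[2])),np.degrees(np.arctan2(n[1],n[0])),len(pts))
# hinge x: lid top at height: where lid underside plane (10mm below) at z=.095
# along y=.228
x=( .095+.010/n[2]-c[2]-c[1]*.228)/c[0]; print("hinge x by plane",x)
E
```

```text
(301, 248) [0.48461511 0.21126292 0.156     ]
(352, 248) [0.48539653 0.25078908 0.156     ]
(326.5, 248) [0.48499592 0.23099226 0.156     ]
(323, 307) [0.55674201 0.22791432 0.112     ]
(140, 198) [0.44502604 0.06345922 0.122     ]
(508, 207) [0.45955747 0.40101203 0.122     ]
[ 0.1132463  -0.00481917  0.99355526] 6.508395306861991 -2.436737885948956 8381
hinge x by plane 0.6180335121601834
```

```bash
python3 - <<'E'
from h import *
plan([0.4853,0.2295,0.160],down(87.55))
E
```

```text
n 3 to [0.485 0.23  0.16 ] from [0.4709 0.2236 0.2888] yawerr [ 1.3 -0.1  0.3]
[[0.86,0.05,0.1,0.09,-0.01,0.02],[0.86,0.04,0.1,0.09,-0.01,0.02],[0.86,0.04,0.1,0.09,-0.01,0.02]]
```

>>> play_rows(increments=[[0.3, 0.06, 0.28, 0.2, 0, 0], [0.75, 0.06, 0, 0.07, 0, 0.05], [0.75, 0, 0, 0, 0, 0], [0.5, 0, 0, 0, 0, 0], [0.25, 0, 0, 0, 0, 0], [0, 0, 0, 0, 0, 0]])

```text
clock: 2.0
tcp_pos: [0.4784, 0.2367, 0.1579]
tcp_rot: [140.8, 89.8, 139.0]
wrist_force: [-0.7, -0.4, 0.1]
opening: 0.0854
```

```bash
python3 - <<'E'
from h import *
delta([0.4853,0.2295,0.160],down(87.55)); snap("wrist","w2")
E
```

```text
tot shift [-0.04 -0.14  0.14] turn [ 0.14 -0.03 -0.02] | at [0.4784 0.2367 0.1579]
```

View pics/w2.png

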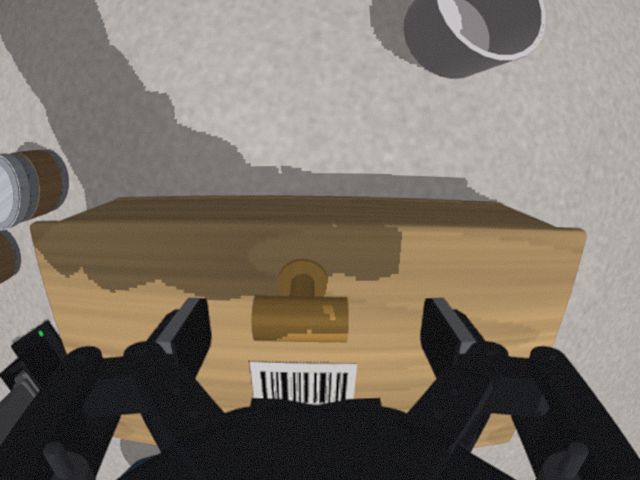

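The bar spans (252–348, 318), left of the jaw centre at about u=318. I'll shift to it and close.

>>> play_rows(increments=[[-0.02, -0.12, 0.16, 0.1, 0, 0], [0, 0, 0, 0, 0, 0]])

```text
clock: 2.25
tcp_pos: [0.4873, 0.2322, 0.162]
tcp_rot: [65.4, 89.8, 63.3]
wrist_force: [-0.9, -0.4, -0.4]
opening: 0.0855
```

>>> play_rows(increments=[[0, 0, 0, 0, 0, 0], [0, 0, 0, 0, 0, 0], [0, 0, 0, 0, 0, 0], [0, 0, 0, 0, 0, 0], [0, 0, 0, 0, 0, 0], [0, 0, 0, 0, 0, 0]], gripper=-1)

```text
clock: 2.85
tcp_pos: [0.4895, 0.2324, 0.1656]
tcp_rot: [40.7, 89.4, 38.5]
wrist_force: [1.1, -0.3, 0.5]
opening: 0.0002
```

```bash
python3 - <<'E'
from h import *
snap("wrist","w3"); print(telemetry.read_state()["opening"])
# hinge arc waypoints, tool tilted
E
```

```text
0.00013778200343188824
```

View pics/w3.png

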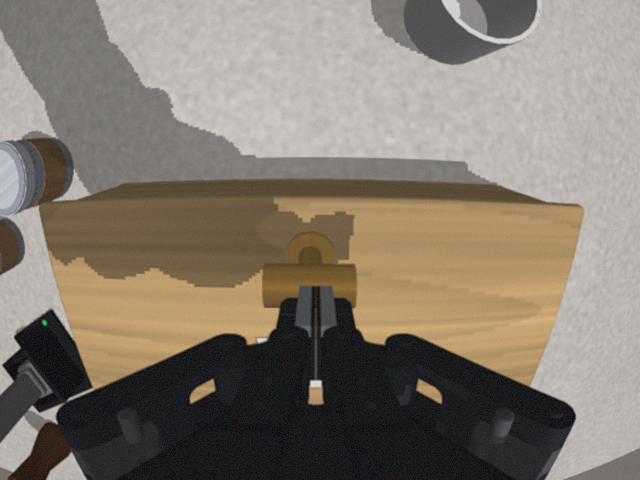

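The fingers shut without catching the bar, which sits in front of them at (310,285). I'll measure the bar by depth.

```bash
python3 - <<'E'
from h import *
im,d=vision.get_image("wrist"); P=cloud("wrist",d); print(tool()[0])
for v in range(225,345,8): print(v,np.round(P[v,280],4),np.round(P[v,340],4), np.round(P[v,315],4))
im,d=vision.get_image("top"); P=cloud("top",d); np.save("t1.npy",P); cv2.imwrite("pics/t1.png",cv2.resize(im[170:330,110:330,::-1],None,fx=3.5,fy=3.5))
im,d=vision.get_image("scene"); cv2.imwrite("pics/s1.png",cv2.resize(im[0:300,260:480,::-1],None,fx=2.7,fy=2))
E
```

```text
[0.48949068 0.23244616 0.16550156]
225 [0.4643 0.215  0.1201] [0.4656 0.2462 0.1203] [0.4649 0.2332 0.121 ]
233 [0.4689 0.2146 0.1191] [0.47   0.2461 0.1198] [0.4686 0.233  0.1232]
241 [0.4731 0.2144 0.1197] [0.4746 0.2461 0.1191] [0.4729 0.2329 0.1231]
249 [0.4778 0.2141 0.1189] [0.4791 0.246  0.1188] [0.4764 0.2327 0.1257]
257 [0.4824 0.2137 0.1186] [0.4835 0.2459 0.1191] [0.4777 0.2326 0.1346]
265 [0.474  0.2173 0.1545] [0.4752 0.2436 0.1542] [0.4751 0.2326 0.1531]
273 [0.4755 0.2177 0.1605] [0.4763 0.2431 0.1609] [0.4761 0.2326 0.1603]
281 [0.4781 0.2178 0.1632] [0.4795 0.243  0.1622] [0.4789 0.2324 0.1626]
289 [0.4811 0.2176 0.1645] [0.4826 0.2428 0.1634] [0.4788 0.2324 0.1711]
297 [0.4843 0.2175 0.1656] [0.4821 0.2422 0.1726] [0.4782 0.2324 0.18  ]
305 [0.4897 0.2168 0.1623] [0.4823 0.2418 0.1794] [0.4781 0.2323 0.187 ]
313 [0.4814 0.2194 0.1861] [0.4825 0.2413 0.1856] [0.478  0.2323 0.1936]
321 [0.4821 0.2197 0.191 ] [0.4824 0.2409 0.1921] [0.4776 0.2323 0.2   ]
329 [0.4764 0.2215 0.2068] [0.4751 0.2398 0.2103] [0.4785 0.2322 0.2037]
337 [0.4764 0.2218 0.2116] [0.4774 0.2397 0.2112] [0.4819 0.2321 0.2031]
```

View pics/s1.png

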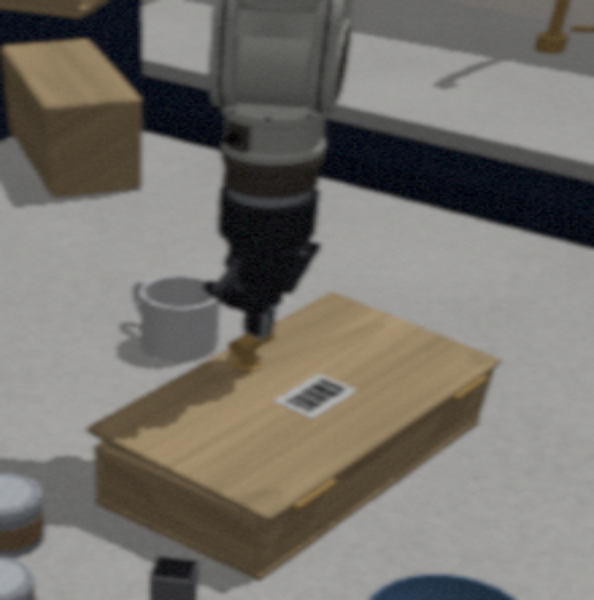

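>>> play_rows(increments=[[-0.8, 0, 0, 0, 0, 0], [0, 0, 0, 0, 0, 0]])

```text
clock: 3.25
tcp_pos: [0.4883, 0.2319, 0.2052]
tcp_rot: [48.2, 89.6, 46.0]
wrist_force: [1.0, 0.2, 0.4]
opening: -0.0001
```

```bash
python3 - <<'E'
from h import *
im,d=snap("wrist","w4"); P=cloud("wrist",d); p,r=tool(); print(p)
Q=r.inv().apply((P-p).reshape(-1,3)).reshape(P.shape)
for v in range(265,345,6): print(v,np.round(Q[v,308],4),np.round(P[v,308],4))
q=Q[280:345,295:340].reshape(-1,3); q=q[(abs(q[:,1])<.012)&(abs(q[:,2])<.03)]; print(q[:,0].max(), np.percentile(q[:,0],99))
print(telemetry.read_state()["wrist_force"])
E
```

```text
[0.48647902 0.23106066 0.20194416]
265 [ 0.0407 -0.0041 -0.0044] [0.4819 0.2272 0.1612]
271 [ 0.0415 -0.0042 -0.0008] [0.4855 0.227  0.1605]
277 [ 0.0439 -0.0042  0.0036] [0.4899 0.2268 0.158 ]
283 [ 0.088  -0.0052  0.0251] [0.5114 0.2251 0.1139]
289 [-0.0065 -0.0032 -0.011 ] [0.4754 0.2283 0.2084]
295 [-0.0135 -0.0031 -0.0115] [0.4749 0.2284 0.2154]
301 [-0.0179 -0.003  -0.011 ] [0.4753 0.2285 0.2198]
307 [-0.0232 -0.0029 -0.0112] [0.4752 0.2286 0.2252]
313 [-0.0284 -0.0028 -0.0114] [0.475  0.2287 0.2303]
319 [-0.033  -0.0027 -0.0115] [0.4749 0.2287 0.235 ]
325 [-0.0371 -0.0026 -0.0115] [0.4749 0.2288 0.2391]
331 [-0.0368 -0.0026 -0.0091] [0.4773 0.2287 0.2388]
337 [-0.0454 -0.0025 -0.0119] [0.4745 0.2289 0.2474]
343 [-0.0468 -0.0024 -0.0106] [0.4758 0.2289 0.2488]
0.09089256336160471 0.09005530535502523
[-0.73074217  0.51519462 -0.69886619]
```

View pics/w4.png

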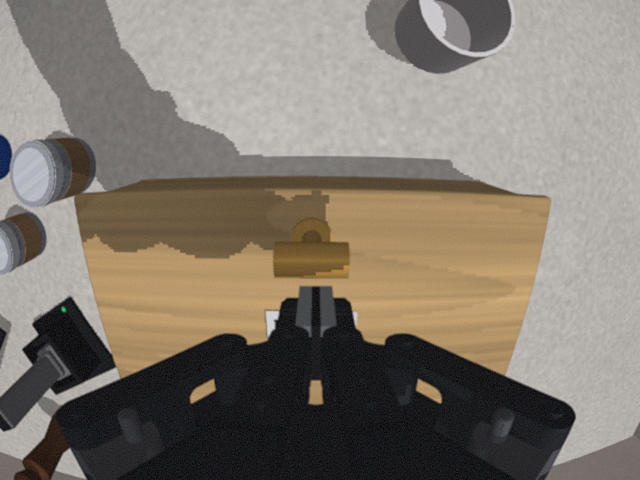

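```bash
python3 - <<'E'
from h import *
p,r=tool(); print(p)
im,d=vision.get_image("scene"); P=cloud("scene",d); p2,r=tool(); print(p2)
for e in (0,0.022,-0.05): print(e,proj("scene",p2+r.apply([e,0,0])))
m=(np.hypot(P[:,:,0]-p2[0],P[:,:,1]-p2[1])<.03)&(P[:,:,2]>.14)&(P[:,:,2]<.35); print(np.sort(P[m][:,2])[:40:4]); 
q=P[m]; z=q[:,2]; print(np.histogram(z,np.arange(.14,.3,.008)))
u,v=map(int,proj("scene",p2)); cv2.imwrite("pics/s2.png",cv2.resize(im[v-60:v+60,u-80:u+80,::-1],None,fx=5,fy=5,interpolation=cv2.INTER_CUBIC)); print(u-80,v-60)
E
```

```text
[0.48647902 0.23106066 0.20194416]
[0.48564673 0.23067174 0.20053796]
0 (np.float64(354.2251293633077), np.float64(152.7460820640016))
0.022 (np.float64(353.6523730202299), np.float64(160.9766335982742))
-0.05 (np.float64(355.59202076857866), np.float64(133.10375022637834))
[0.14031775 0.14446739 0.14652102 0.14859408 0.14990335 0.15058702
 0.15151806 0.15261183 0.15292449 0.15431248]
(array([11, 43, 89, 17,  0,  0,  0,  8, 26, 40, 38, 33, 19, 55, 54, 39, 53,
       61, 48]), array([0.14 , 0.148, 0.156, 0.164, 0.172, 0.18 , 0.188, 0.196, 0.204,
       0.212, 0.22 , 0.228, 0.236, 0.244, 0.252, 0.26 , 0.268, 0.276,
       0.284, 0.292]))
274 92
```

View pics/s2.png

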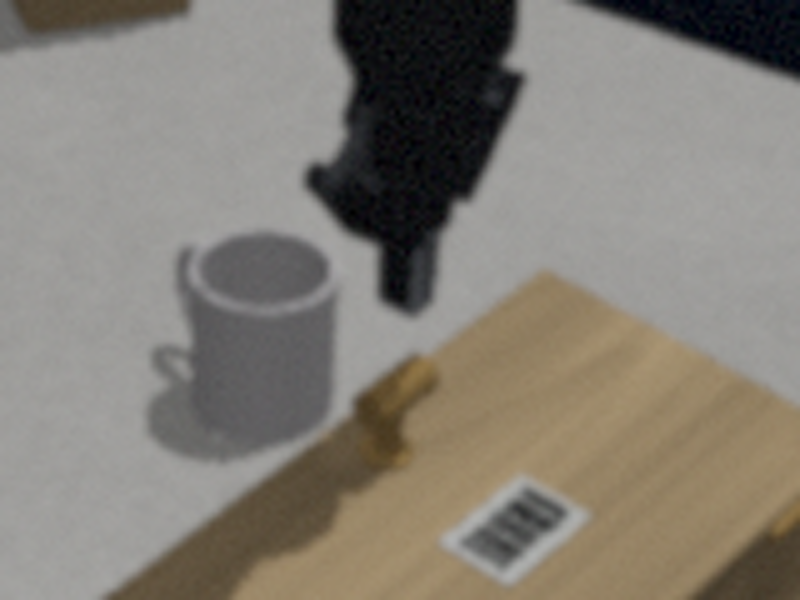

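>>> play_rows(increments=[[0, 0, 0, 0, 0, 0], [0, 0, 0, 0, 0, 0], [0, 0, 0, 0, 0, 0], [0, 0, 0, 0, 0, 0]], gripper=0.1)

```text
clock: 3.75
tcp_pos: [0.4843, 0.2301, 0.1979]
tcp_rot: [-173.1, 89.6, -175.3]
wrist_force: [0.8, -0.3, 0.3]
opening: 0.0472
```

```bash
python3 - <<'E'
from h import *
c=vision.get_calibration("wrist"); p,r=tool(); im,d=snap("wrist","w5"); P=cloud("wrist",d,c); print(p,telemetry.read_state()["opening"]); print(r.inv().apply(-c["R"].T@c["t"]-p))
Q=r.inv().apply((P-p).reshape(-1,3)).reshape(P.shape)
m=(d>0)&(Q[:,:,0]<.03)&(Q[:,:,0]>-.05)&(abs(Q[:,:,2])<.03)&(abs(Q[:,:,1])<.06)
for s in (-1,1):
    q=Q[m&(Q[:,:,1]*s>0)]; print(len(q),q.max(0),q.min(0)); t=q[q[:,0]>q[:,0].max()-.008]; print(np.median(t,0))
print(Q[285:335:5,255:275:5].round(3).tolist())
E
```

```text
[0.48428375 0.23011225 0.19791457] 0.04722758249187552
[-0.14226489 -0.00021051 -0.06921444]
3149 [-0.00114052 -0.02329588  0.01126833] [-0.04999384 -0.05468894 -0.0146402 ]
[-0.00692276 -0.02384659 -0.00465954]
3152 [-0.00167959  0.05426151  0.01112257] [-0.04999993  0.02275184 -0.01466402]
[-0.00715255  0.02334819 -0.00446819]
[[[0.081, -0.04, 0.024], [0.08, -0.036, 0.024], [0.081, -0.033, 0.024], [0.081, -0.03, 0.024]], [[-0.008, -0.024, -0.011], [0.082, -0.037, 0.028], [0.081, -0.033, 0.027], [0.081, -0.03, 0.027]], [[-0.012, -0.024, -0.011], [0.083, -0.037, 0.032], [0.082, -0.034, 0.031], [0.082, -0.03, 0.032]], [[-0.012, -0.024, -0.009], [0.082, -0.037, 0.035], [0.082, -0.034, 0.035], [0.082, -0.03, 0.035]], [[-0.013, -0.024, -0.007], [0.083, -0.038, 0.039], [0.082, -0.034, 0.039], [0.082, -0.031, 0.039]], [[-0.014, -0.024, -0.005], [0.083, -0.038, 0.043], [0.082, -0.034, 0.043], [0.083, -0.031, 0.043]], [[-0.014, -0.024, -0.003], [0.083, -0.038, 0.047], [0.083, -0.035, 0.047], [0.083, -0.031, 0.047]], [[-0.015, -0.024, -0.001], [0.084, -0.038, 0.051], [0.083, -0.035, 0.051], [-0.142, -0.0, -0.069]], [[-0.015, -0.024, 0.001], [-0.005, -0.024, 0.006], [0.083, -0.035, 0.055], [0.084, -0.032, 0.055]], [[-0.016, -0.024, 0.003], [-0.007, -0.023, 0.008], [0.083, -0.035, 0.059], [0.082, -0.032, 0.058]]]
```

View pics/w5.png

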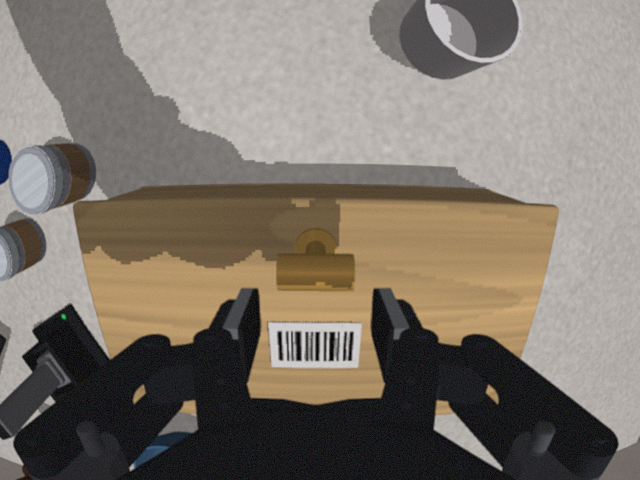

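Both the wrist and scene depth images put the fingertips at about the reported TCP, roughly 22 mm short of the stated extent. So the real grasp point is about 20 mm behind the TCP, and I'll use that from here. I'm going lower onto the bar.

>>> play_rows(increments=[[0.4, 0, 0, 0, 0, 0], [0.4, 0, 0, 0, 0, 0], [0.3, 0, 0, 0, 0, 0], [0.15, 0, 0, 0, 0, 0], [0, 0, 0, 0, 0, 0], [0, 0, 0, 0, 0, 0]], gripper=0.45)

```text
clock: 4.4
tcp_pos: [0.4846, 0.2304, 0.1339]
tcp_rot: [-179.4, 89.7, 178.4]
wrist_force: [-0.5, 0.4, 0.6]
opening: 0.0622
```

```bash
cat >> h.py <<'E'
def fingers(f=None):
    c=vision.get_calibration("wrist"); p,r=tool(); im,d=vision.get_image("wrist"); P=cloud("wrist",d,c)
    if f: cv2.imwrite(f"pics/{f}.png",im[:,:,::-1])
    return p,r,P,r.inv().apply((P-p).reshape(-1,3)).reshape(P.shape),im,d
E
python3 - <<'E'
from h import *
p,r,P,Q,im,d=fingers("w6"); print(p)
delta([0.4848,0.2305,0.136],down(87.55))
E
```

```text
[0.48455913 0.2304397  0.13392163]
tot shift [-0.04  0.    0.  ] turn [ 0.06 -0.06 -0.  ] | at [0.4846 0.2305 0.1341]
```

View pics/w6.png

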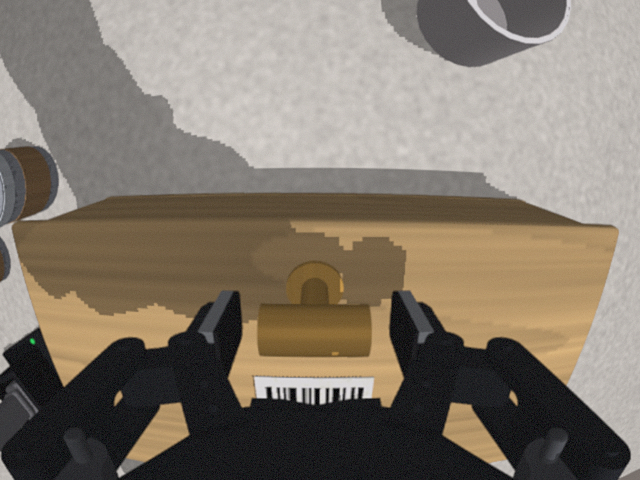

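The bar at (258–371, 305–355) is now between the pads, so I'm closing.

>>> play_rows(increments=[[0, 0, 0, 0, 0, 0], [0, 0, 0, 0, 0, 0], [0, 0, 0, 0, 0, 0], [0, 0, 0, 0, 0, 0]], gripper=-1)

```text
clock: 4.85
tcp_pos: [0.4851, 0.2299, 0.1352]
tcp_rot: [-172.3, 89.8, -174.5]
wrist_force: [-0.0, -0.7, -1.8]
opening: 0.0393
```

```bash
cat >> h.py <<'E'
Hx=np.array([0.635,0.2255,0.095]); BY=-2.45
ex=np.array([np.cos(np.radians(BY)),np.sin(np.radians(BY)),0]); ez=np.array([0,0,1.])
def knob(th):
    a=np.radians(th); return Hx+ex*(-.155*np.cos(a)+.046*np.sin(a))+ez*(.155*np.sin(a)+.046*np.cos(a))
def th_now():
    p,r=tool(); g=p+r.apply([-.020,0,0])-Hx; return np.degrees(np.arctan2(g@ez,-(g@ex))-np.arctan2(46,155)), np.hypot(g@ex,g[2])
def arc(t0,t1,step):
    p,r=tool(); rows=[]
    n=int(np.ceil((t1-t0)/step)); ts=np.linspace(t0,t1,n+1)
    for a,b in zip(ts[:-1],ts[1:]): rows.append([float(x) for x in np.round(r.inv().apply(knob(b)-knob(a))/.05,2)])
    for i in range(0,n,8): print(rows[i:i+8])
E
python3 - <<'E'
from h import *
t,rad=th_now(); print(t,rad, np.hypot(155,46)); arc(t,86,4.5)
E
```

```text
5.360124110831381 0.1615146040195087 161.68178623456632
[[-0.23, -0.0, 0.1], [-0.22, -0.0, 0.12], [-0.21, -0.0, 0.14], [-0.2, -0.0, 0.15], [-0.19, -0.0, 0.17], [-0.17, -0.0, 0.18], [-0.16, -0.0, 0.2], [-0.14, -0.0, 0.21]]
[[-0.13, -0.0, 0.22], [-0.11, -0.0, 0.23], [-0.09, -0.0, 0.24], [-0.07, -0.0, 0.24], [-0.05, -0.0, 0.25], [-0.03, -0.0, 0.25], [-0.01, -0.0, 0.25], [0.0, -0.0, 0.25]]
[[0.02, -0.0, 0.25], [0.04, -0.0, 0.25]]
```

>>> play_rows(increments=[[-0.23, 0, 0.1, 0, 0, 0], [-0.22, 0, 0.12, 0, 0, 0], [-0.21, 0, 0.14, 0, 0, 0], [-0.2, 0, 0.15, 0, 0, 0], [-0.19, 0, 0.17, 0, 0, 0]])

```text
clock: 5.35
tcp_pos: [0.5103, 0.2287, 0.1784]
tcp_rot: [-174.0, 88.2, -176.2]
wrist_force: [-5.0, 1.8, -8.1]
opening: 0.0387
```

```bash
python3 - <<'E'
from h import *
t,rad=th_now(); print(t,rad,telemetry.read_state()["opening"]); arc(t,86,4.5); delta(tool()[0],down(87.55))
E
```

```text
23.276160274457585 0.16152115972237266 0.03867768833482706
[[-0.19, -0.0, 0.16], [-0.18, -0.0, 0.18], [-0.17, -0.0, 0.19], [-0.15, -0.0, 0.2], [-0.13, -0.0, 0.21], [-0.12, -0.0, 0.22], [-0.1, -0.0, 0.23], [-0.08, -0.0, 0.24]]
[[-0.06, -0.0, 0.25], [-0.04, -0.0, 0.25], [-0.02, -0.0, 0.25], [-0.0, -0.0, 0.25], [0.02, -0.0, 0.25], [0.04, -0.0, 0.25]]
tot shift [0. 0. 0.] turn [ 0.06 -0.36  0.04] | at [0.5103 0.2287 0.1784]
```

Radius 0.1615 matches the model, so I'm continuing.

>>> play_rows(increments=[[-0.19, 0, 0.16, 0, -0.05, 0], [-0.18, 0, 0.18, 0, -0.05, 0], [-0.17, 0, 0.19, 0, -0.05, 0], [-0.15, 0, 0.2, 0, -0.05, 0], [-0.13, 0, 0.21, 0, -0.05, 0], [-0.12, 0, 0.22, 0, -0.05, 0], [-0.1, 0, 0.23, 0, -0.05, 0]])

```text
clock: 6.05
tcp_pos: [0.5584, 0.2264, 0.2165]
tcp_rot: [-172.0, 86.2, -173.9]
wrist_force: [-9.0, -0.6, 4.4]
opening: 0.0386
```

```bash
python3 - <<'E'
from h import *
t,rad=th_now(); print(t,rad,telemetry.read_state()["opening"]); arc(t,86,4.5); delta(tool()[0],down(87.55))
E
```

```text
45.44764189174581 0.16024623721701448 0.03856228767079481
[[-0.11, -0.0, 0.2], [-0.1, -0.0, 0.21], [-0.08, -0.0, 0.21], [-0.07, -0.0, 0.22], [-0.05, -0.0, 0.22], [-0.04, -0.0, 0.23], [-0.02, -0.0, 0.23], [-0.01, -0.0, 0.23]]
[[0.01, -0.0, 0.23], [0.03, -0.0, 0.23]]
tot shift [0. 0. 0.] turn [ 0.11 -0.75  0.11] | at [0.5584 0.2264 0.2165]
```

>>> play_rows(increments=[[-0.14, 0, 0.22, 0, -0.2, 0], [-0.12, 0, 0.22, 0, -0.2, 0], [-0.1, 0, 0.23, 0, -0.2, 0], [-0.08, 0, 0.23, 0, -0.2, 0], [-0.06, 0, 0.23, 0, -0.2, 0], [-0.04, 0, 0.23, 0, -0.2, 0], [-0.02, 0, 0.24, 0, -0.2, 0]])

```text
clock: 6.75
tcp_pos: [0.6255, 0.2233, 0.235]
tcp_rot: [-41.8, 88.7, -43.5]
wrist_force: [-6.6, -0.2, -0.5]
opening: 0.0387
```

```bash
python3 - <<'E'
from h import *
t,rad=th_now(); print(t,rad,telemetry.read_state()["opening"]); arc(t,87,4.5); delta(tool()[0],down(87.55))
E
```

```text
69.96884238846093 0.16032136601010732 0.03873490186956218
[[-0.0, -0.0, 0.24], [0.02, -0.0, 0.24], [0.03, -0.0, 0.24], [0.05, -0.0, 0.23]]
tot shift [0. 0. 0.] turn [0.16 0.2  0.18] | at [0.6255 0.2233 0.235 ]
```

>>> play_rows(increments=[[-0.02, 0, 0.24, 0, 0, 0], [0.0, 0, 0.24, 0, 0, 0], [0.02, 0, 0.24, 0, 0, 0], [0.04, 0, 0.24, 0, 0, 0], [0.04, 0, 0.1, 0, 0, 0], [0, 0, 0, 0, 0, 0], [0, 0, 0, 0, 0, 0]])

```text
clock: 7.45
tcp_pos: [0.673, 0.2211, 0.2317]
tcp_rot: [-85.7, 89.0, -87.3]
wrist_force: [-2.7, -1.0, -0.4]
opening: 0.0386
```

```bash
python3 - <<'E'
from h import *
t,rad=th_now(); print(t,rad,telemetry.read_state()["opening"],telemetry.read_state()["qpos"]); snap("scene","s3")
E
```

```text
87.15463155712635 0.1612393514627176 0.03857869565987337 [18.59116186 40.33231098 41.92504554 91.86157243 -0.94144979 20.20412725]
```

View pics/s3.png

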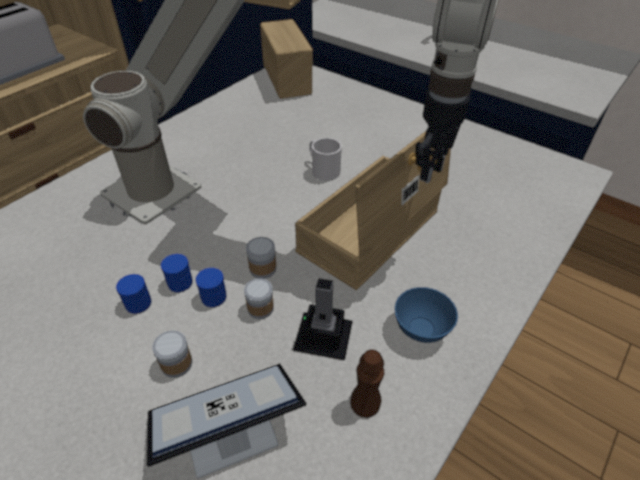

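The lid stands at about 87° and the box is empty. I'm releasing and going straight up.

>>> play_rows(increments=[[0, 0, 0, 0, 0, 0], [0, 0, 0, 0, 0, 0], [0, 0, 0, 0, 0, 0]], gripper=0.6)

```text
clock: 7.8
tcp_pos: [0.6748, 0.2218, 0.233]
tcp_rot: [-63.8, 89.0, -65.4]
wrist_force: [-0.5, -0.7, -0.2]
opening: 0.0681
```

>>> play_rows(increments=[[-0.4, 0, 0, 0, 0, 0], [-0.6, 0, 0, 0, 0, 0], [-0.6, 0, 0, 0, 0, 0], [-0.3, 0, 0, 0, 0, 0], [0, 0, -0.5, 0, 0, 0], [0, 0, -0.8, 0, 0, 0]])

```text
clock: 8.4
tcp_pos: [0.6166, 0.2264, 0.3261]
tcp_rot: [-42.8, 88.8, -44.5]
wrist_force: [0.4, -0.2, 1.5]
opening: 0.0684
```

```bash
python3 - <<'E'
from h import *
print(tool()[0]); im,d=snap("top","t2"); P=cloud("top",d); H=P[:,:,2]
for (u,v) in [(369,256),(331,287),(455,272)]:
    z=np.median(H[v-2:v+3,u-2:u+3]); m=np.zeros(H.shape,np.uint8); m[v-25:v+25,u-25:u+25]=(abs(H-z)<.006)[v-25:v+25,u-25:u+25]
    n,l,s,c=cv2.connectedComponentsWithStats(m); i=l[v,u]; pts=P[l==i]; (cx,cy),r=cv2.minEnclosingCircle(pts[:,:2].astype(np.float32)); print(u,v,z,cx,cy,r,c[i])
E
```

```text
[0.61662055 0.22644603 0.32611081]
369 256 0.06653907684250392 0.49737539887428284 -0.11266446113586426 0.028885649517178535 [368.55098039 253.78431373]
331 287 0.07386026684885585 0.4249403178691864 -0.02655452862381935 0.03178103268146515 [330.58359621 285.5977918 ]
455 272 0.0693634618882895 0.460205614566803 -0.30954602360725403 0.031549371778964996 [456.71691792 270.20938023]
```

View pics/t2.png

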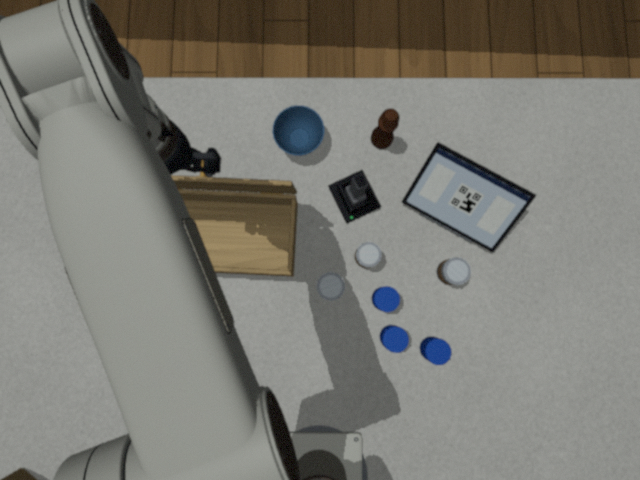

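```bash
python3 - <<'E'
from h import *
plan([0.425,-0.0265,0.16],down(87.5))
E
```

```text
n 8 to [ 0.425 -0.026  0.16 ] from [0.6048 0.2251 0.3229] yawerr [ 1.  -0.1  1.1]
[[0.42,-0.63,-0.43,0.02,-0.0,0.03],[0.42,-0.63,-0.43,0.02,-0.0,0.03],[0.42,-0.64,-0.43,0.02,-0.0,0.03],[0.42,-0.64,-0.43,0.02,-0.0,0.03],[0.41,-0.64,-0.43,0.02,-0.0,0.03],[0.41,-0.64,-0.43,0.02,-0.0,0.03],[0.41,-0.64,-0.42,0.02,-0.0,0.03],[0.41,-0.65,-0.42,0.02,-0.0,0.03]]
```

>>> play_rows(increments=[[0.2, -0.64, -0.5, 0, 0, 0.05], [0.42, -0.64, -0.45, 0, 0, 0.05], [0.45, -0.64, -0.43, 0, 0, 0.05], [0.45, -0.64, -0.43, 0, 0, 0.05], [0.42, -0.64, -0.43, 0.1, 0, 0], [0.42, -0.64, -0.43, 0.1, 0, 0], [0.4, -0.6, -0.4, 0, 0, 0], [0.2, -0.3, -0.2, 0, 0, 0]], gripper=1)

```text
clock: 9.25
tcp_pos: [0.4286, -0.0123, 0.1698]
tcp_rot: [-32.4, 89.7, -34.4]
wrist_force: [0.9, 0.6, -0.7]
opening: 0.0854
```

```bash
python3 - <<'E'
from h import *
p,r,P,Q,im,d=fingers("w7"); delta([0.425,-0.0265,0.04],down(87.5))
E
```

```text
tot shift [ 2.58 -0.25 -0.03] turn [0.09 0.01 0.05] | at [ 0.4267 -0.0135  0.1687]
```

View pics/w7.png

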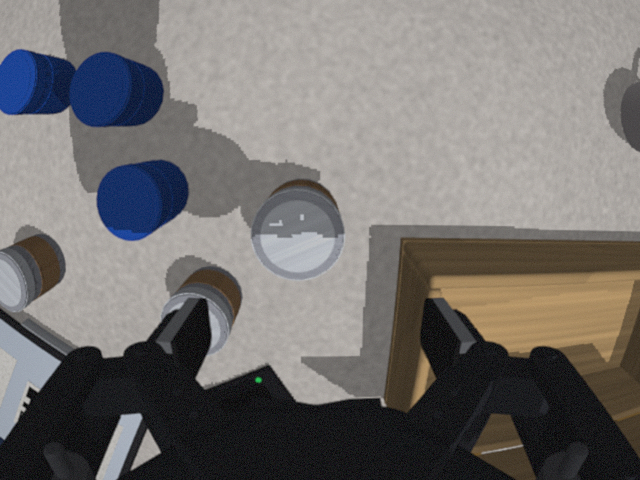

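```bash
python3 - <<'E'
from h import *
print(onplane("wrist",297.5,233,.074)); delta([0.425,-0.0265,0.04],down(87.5))
E
```

```text
[ 0.41877798 -0.02577434  0.074     ]
tot shift [ 2.58 -0.25 -0.03] turn [0.09 0.01 0.05] | at [ 0.4267 -0.0135  0.1687]
```

>>> play_rows(increments=[[0.4, -0.15, -0.05, 0.1, 0, 0], [0.6, -0.1, -0.02, 0, 0, 0.05], [0.6, 0, 0, 0, 0, 0], [0.5, 0, 0, 0, 0, 0], [0.3, 0, 0, 0, 0, 0], [0.1, 0, 0, 0, 0, 0], [0, 0, 0, 0, 0, 0]])

```text
clock: 10.0
tcp_pos: [0.4318, -0.0271, 0.0463]
tcp_rot: [1.1, 88.8, -1.6]
wrist_force: [0.2, -0.3, 0.0]
opening: 0.0852
```

```bash
python3 - <<'E'
from h import *
p,r,P,Q,im,d=fingers("w8"); delta([0.423,-0.0265,0.04],down(87.5))
E
```

```text
tot shift [ 0.13  0.   -0.19] turn [-0.03  0.25 -0.  ] | at [ 0.4322 -0.0271  0.0467]
```

View pics/w8.png

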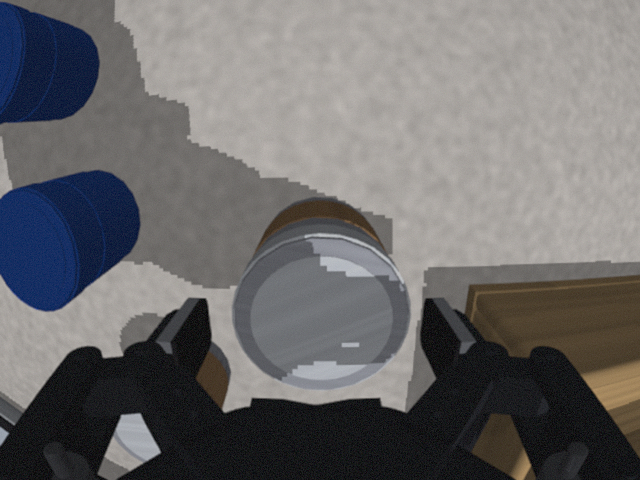

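The tin top is at (321,312), centred between the pads.

>>> play_rows(increments=[[0.13, 0, -0.18, 0, 0.25, 0], [0, 0, 0, 0, 0, 0]])

```text
clock: 10.25
tcp_pos: [0.4247, -0.0265, 0.0415]
tcp_rot: [6.9, 89.9, 4.2]
wrist_force: [-0.2, -0.4, -0.3]
opening: 0.0853
```

>>> play_rows(increments=[[0, 0, 0, 0, 0, 0], [0, 0, 0, 0, 0, 0], [0, 0, 0, 0, 0, 0], [0, 0, 0, 0, 0, 0]], gripper=-1)

```text
clock: 10.65
tcp_pos: [0.4258, -0.0262, 0.0431]
tcp_rot: [10.1, 89.7, 7.4]
wrist_force: [-1.1, 0.2, -2.7]
opening: 0.0608
```

>>> play_rows(increments=[[-0.3, 0, 0, 0, 0, 0], [-0.7, 0, 0, 0, 0, 0], [-0.8, 0, 0, 0, 0, 0], [-0.8, 0, 0, 0, 0, 0], [-0.4, 0, 0, 0, 0, 0], [0, 0, 0, 0, 0, 0]])

```text
clock: 11.25
tcp_pos: [0.4211, -0.0265, 0.1949]
tcp_rot: [174.5, 89.7, 171.8]
wrist_force: [-0.3, -0.5, -3.1]
opening: 0.0607
```

```bash
python3 - <<'E'
from h import *
p,r,P,Q,im,d=fingers("w9"); print(p,telemetry.read_state()["opening"])
B=Hx-ex*.09; ey=np.array([-ex[1],ex[0],0]); print("box centre",B,"targets",[np.round(B+ey*s-ex*.01,4) for s in (-.1,0,.1)])
# tin height relative: lowest tin pt
E
```

```text
[ 0.4210875  -0.02645032  0.19489663] 0.06031237061919248
box centre [0.54508227 0.22934728 0.095     ] targets [array([0.5308, 0.1299, 0.095 ]), array([0.5351, 0.2298, 0.095 ]), array([0.5394, 0.3297, 0.095 ])]
```

View pics/w9.png

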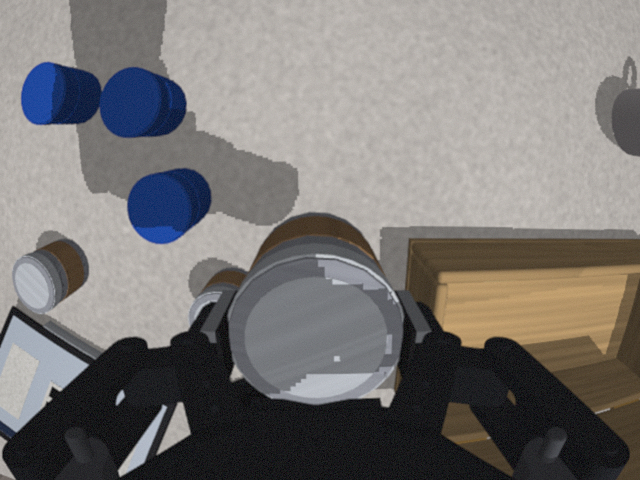

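```bash
python3 - <<'E'
from h import *
plan([0.539,0.3245,0.195],down(87.5))
E
```

```text
n 9 to [0.539 0.324 0.195] from [ 0.4204 -0.0264  0.1935] yawerr [-0.2 -0.4 -0. ]
[[-0.0,0.79,0.23,-0.0,-0.01,-0.0],[-0.0,0.79,0.23,-0.0,-0.01,-0.0],[-0.0,0.79,0.23,-0.0,-0.01,-0.0],[-0.0,0.79,0.23,-0.0,-0.01,-0.0],[-0.0,0.79,0.23,-0.0,-0.01,-0.0],[-0.0,0.79,0.23,-0.0,-0.01,-0.0],[-0.0,0.79,0.23,-0.0,-0.01,-0.0],[-0.0,0.79,0.23,-0.0,-0.01,-0.0]]
[[-0.0,0.79,0.23,-0.0,-0.01,-0.0]]
```

>>> play_rows(increments=[[-0.1, 0.4, 0.2, 0, 0, 0], [0, 0.8, 0.25, 0, 0, 0], [0, 0.8, 0.25, 0, 0, 0], [0, 0.8, 0.25, 0, 0, 0], [0, 0.8, 0.25, 0, 0, 0], [0, 0.8, 0.25, 0, 0, 0], [0, 0.8, 0.25, 0, 0, 0], [0, 0.6, 0.2, 0, 0, 0]])

```text
clock: 12.1
tcp_pos: [0.5233, 0.2619, 0.1757]
tcp_rot: [-160.8, 87.9, -164.1]
wrist_force: [0.5, -0.7, -2.3]
opening: 0.0607
```

>>> play_rows(increments=[[0, 0.4, 0.1, 0, 0, 0], [0, 0.2, 0.05, 0, 0, 0], [0, 0, 0, 0, 0, 0]])

```text
clock: 12.4
tcp_pos: [0.53, 0.2953, 0.1647]
tcp_rot: [-158.0, 87.1, -161.0]
wrist_force: [0.0, -0.1, -2.7]
opening: 0.0605
```

```bash
python3 - <<'E'
from h import *
p,r,P,Q,im,d=fingers("w10"); delta([0.539,0.3245,0.054],down(87.5))
E
```

```text
tot shift [2.19 0.66 0.26] turn [-0.1  -0.55  0.22] | at [0.5295 0.2943 0.1646]
```

View pics/w10.png

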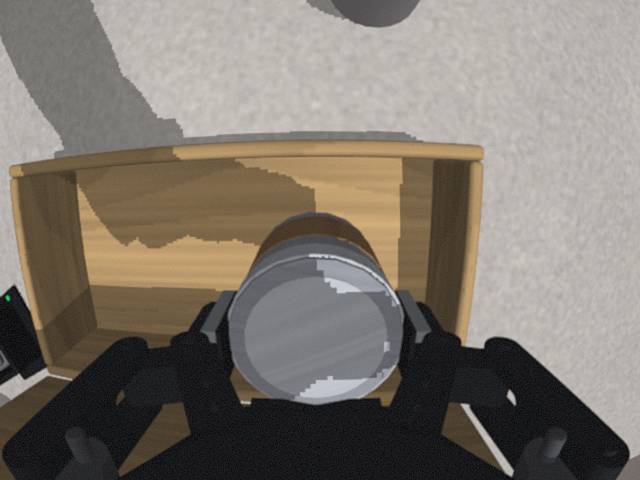

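The tin is held over the box, with the box's front corners at (12,172) and (482,152). I'll check the box centre from those.

```bash
python3 - <<'E'
from h import *
a=onplane("wrist",12,168,.095);b=onplane("wrist",482,148,.095); print(a,b,(a+b)/2+ex*.09, np.linalg.norm(a-b), np.degrees(np.arctan2(*(b-a)[:2])))
E
```

```text
[0.44924126 0.06607933 0.095     ] [0.46388711 0.39741241 0.095     ] [0.54648191 0.22789859 0.095     ] 0.3316566093066853 2.530986880930046
```

Box pose confirmed: centre (0.546, 0.229), yaw −2.5°. I'll finish the alignment and lower.

>>> play_rows(increments=[[-0.1, 0.35, 0.15, 0, -0.2, 0.1], [-0.05, 0.25, 0.1, -0.1, -0.2, 0.1], [0.1, 0.07, 0.02, 0, -0.15, 0], [0.4, 0, 0, 0, 0, 0], [0.4, 0, 0, 0, 0, 0], [0.4, 0, 0, 0, 0, 0]])

```text
clock: 13.05
tcp_pos: [0.5458, 0.3212, 0.1061]
tcp_rot: [-28.5, 89.6, -31.3]
wrist_force: [0.1, 0.5, -2.9]
opening: 0.0608
```

```bash
python3 - <<'E'
from h import *
delta([0.539,0.3235,0.054],down(87.5))
E
```

```text
tot shift [ 1.04  0.04 -0.15] turn [-0.07  0.07  0.04] | at [0.5458 0.3212 0.1061]
```

>>> play_rows(increments=[[0.3, 0.03, -0.1, 0, 0, 0], [0.3, 0, -0.05, 0, 0, 0], [0.2, 0, 0, 0, 0, 0], [0.1, 0, 0, 0, 0, 0], [0.05, 0, 0, 0, 0, 0]])

```text
clock: 13.55
tcp_pos: [0.5348, 0.3164, 0.0532]
tcp_rot: [-82.5, 89.4, -85.5]
wrist_force: [-0.1, -1.6, 9.9]
opening: 0.0607
```

```bash
python3 - <<'E'
from h import *
delta([0.539,0.3235,0.054],down(87.5)); print(telemetry.read_state()["wrist_force"])
E
```

```text
tot shift [-0.02  0.15  0.08] turn [-0.11  0.01  0.11] | at [0.5348 0.3164 0.0532]
[-0.11817726 -1.64088962  9.94256478]
```

>>> play_rows(increments=[[0, 0, 0, 0, 0, 0], [0, 0, 0, 0, 0, 0], [0, 0, 0, 0, 0, 0], [-0.3, 0, 0, 0, 0, 0], [-0.6, 0, 0, 0, 0, 0], [-0.8, 0, 0, 0, 0, 0], [-0.8, 0, 0, 0, 0, 0], [-0.4, 0, 0, 0, 0, 0]], gripper=0.75)

```text
clock: 14.35
tcp_pos: [0.536, 0.3181, 0.2061]
tcp_rot: [-52.0, 89.5, -55.1]
wrist_force: [0.1, 0.1, -0.3]
opening: 0.0749
```

```bash
python3 - <<'E'
from h import *
p,r,P,Q,im,d=fingers("w11"); print(p)
im,d=snap("top","t3"); P=cloud("top",d); H=P[:,:,2]; np.save("t3.npy",P)
for (u,v) in [(369,256),(455,272)]:
    z=np.median(H[v-2:v+3,u-2:u+3]); m=np.zeros(H.shape,np.uint8); m[v-25:v+25,u-25:u+25]=(abs(H-z)<.006)[v-25:v+25,u-25:u+25]
    n,l,s,c=cv2.connectedComponentsWithStats(m); i=l[v,u]; pts=P[l==i]; (cx,cy),r=cv2.minEnclosingCircle(pts[:,:2].astype(np.float32)); print(u,v,z,cx,cy,r,c[i])
E
```

```text
[0.53599916 0.31813911 0.20612124]
369 256 0.06534226414851334 0.4972679316997528 -0.11279520392417908 0.02901352010667324 [368.5745098  253.79607843]
455 272 0.07043646288096947 0.4612264335155487 -0.309236615896225 0.03114347532391548 [456.79391892 270.14358108]
```

View pics/w11.png

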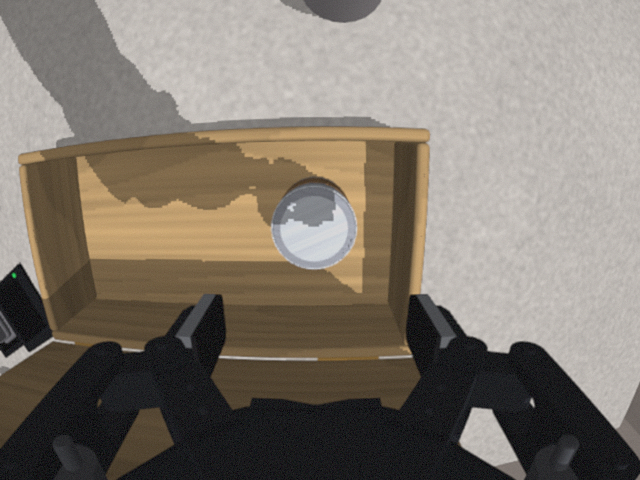

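View pics/t3.png

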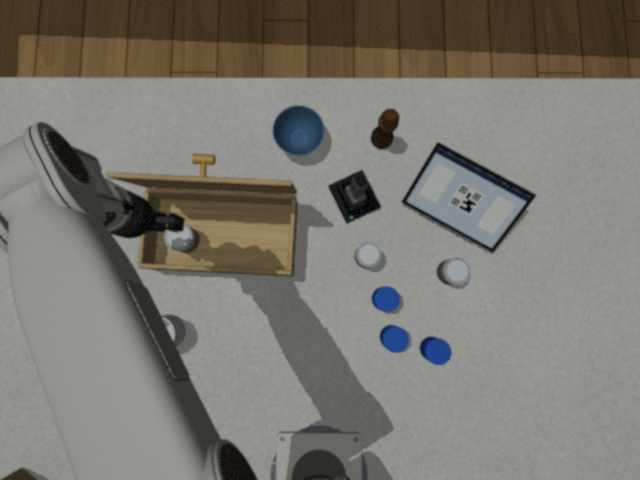

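tin1 stands in the box at (314,226) in the wrist view. Next is tin2, which hasn't moved.

>>> play_rows(increments=[[-0.05, -0.6, -0.05, 0, 0, 0], [-0.03, -0.95, -0.08, 0, 0, 0], [-0.03, -0.95, -0.08, 0, 0, 0], [-0.03, -0.95, -0.08, 0, 0, 0], [-0.03, -0.95, -0.08, 0, 0, 0], [0, -0.95, -0.08, 0, 0, 0], [0, -0.95, -0.08, 0, 0, 0], [0, -0.95, -0.08, 0, 0, 0]], gripper=1)

```text
clock: 15.25
tcp_pos: [0.4862, -0.047, 0.2115]
tcp_rot: [-21.3, 89.4, -23.6]
wrist_force: [0.1, -0.1, 0.7]
opening: 0.0855
```

```bash
python3 - <<'E'
from h import *
delta([0.4972,-0.1127,0.14],down(87.5))
E
```

```text
tot shift [ 1.44 -1.3   0.26] turn [0.05 0.12 0.05] | at [ 0.4862 -0.047   0.2115]
```

>>> play_rows(increments=[[0.2, -0.5, 0.1, 0, 0.1, 0], [0.4, -0.35, 0.1, 0, 0, 0], [0.4, -0.2, 0.05, 0, 0, 0], [0.3, 0, 0, 0, 0, 0], [0.1, 0, 0, 0, 0, 0], [0, 0, 0, 0, 0, 0]])

```text
clock: 15.85
tcp_pos: [0.4935, -0.1099, 0.137]
tcp_rot: [-87.9, 89.7, -90.9]
wrist_force: [1.3, -0.1, 0.0]
opening: 0.0855
```

```bash
python3 - <<'E'
from h import *
p,r,P,Q,im,d=fingers("w12"); delta([0.4972,-0.1127,0.034],down(87.5))
E
```

```text
tot shift [ 2.07 -0.04  0.07] turn [-0.1   0.01  0.06] | at [ 0.4936 -0.1098  0.1374]
```

View pics/w12.png

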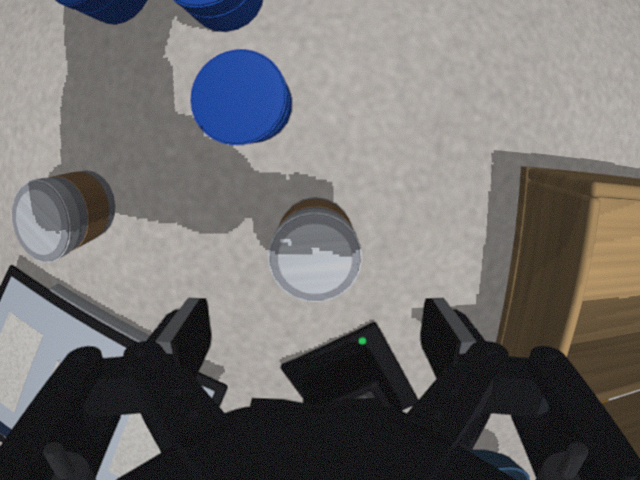

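tin2 is at (315,255), centred, and the tablet is clear of the fingers. I'm descending.

>>> play_rows(increments=[[0.4, -0.03, 0.05, -0.1, 0, 0.05], [0.5, 0, 0, 0, 0, 0], [0.5, 0, 0, 0, 0, 0], [0.35, 0, 0, 0, 0, 0], [0.2, 0, 0, 0, 0, 0], [0.05, 0, 0, 0, 0, 0]])

```text
clock: 16.5
tcp_pos: [0.5031, -0.1102, 0.041]
tcp_rot: [-12.2, 89.1, -14.4]
wrist_force: [-0.3, 0.4, -0.2]
opening: 0.0851
```

```bash
python3 - <<'E'
from h import *
p,r,P,Q,im,d=fingers("w13"); delta([0.4955,-0.1127,0.034],down(87.5))
E
```

```text
tot shift [ 0.14 -0.05 -0.16] turn [0.07 0.18 0.04] | at [ 0.5033 -0.1103  0.0412]
```

View pics/w13.png

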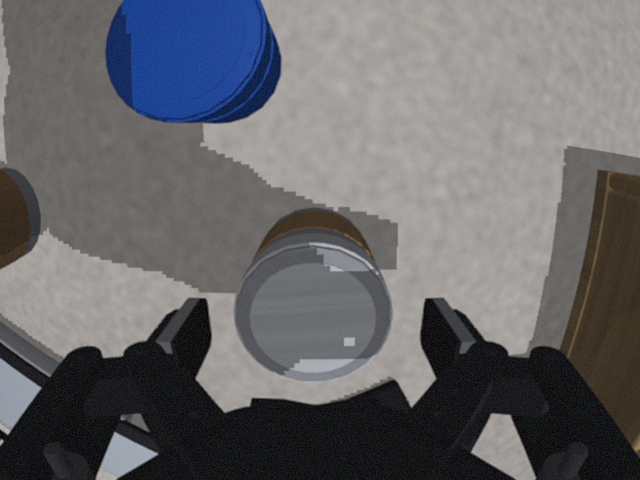

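tin2 is at (313,312) between the jaws. I'm correcting by a few mm and gripping.

>>> play_rows(increments=[[0.12, -0.05, -0.16, 0, 0.15, 0], [0, 0, 0, 0, 0, 0], [0, 0, 0, 0, 0, 0]])

```text
clock: 16.85
tcp_pos: [0.4967, -0.1129, 0.0372]
tcp_rot: [-36.3, 89.6, -38.4]
wrist_force: [-0.3, -0.1, -0.3]
opening: 0.0853
```

>>> play_rows(increments=[[0, 0, 0, 0, 0, 0], [0, 0, 0, 0, 0, 0], [0, 0, 0, 0, 0, 0], [0, 0, 0, 0, 0, 0]], gripper=-1)

```text
clock: 17.25
tcp_pos: [0.4979, -0.1132, 0.0389]
tcp_rot: [-26.0, 89.4, -28.1]
wrist_force: [-0.3, 0.4, -1.9]
opening: 0.0543
```

>>> play_rows(increments=[[-0.3, 0, 0, 0, 0, 0], [-0.7, 0, 0, 0, 0, 0], [-0.8, 0, 0, 0, 0, 0], [-0.8, 0, 0, 0, 0, 0], [-0.5, 0, 0, 0, 0, 0]])

```text
clock: 17.75
tcp_pos: [0.4909, -0.1113, 0.1916]
tcp_rot: [-171.3, 89.5, -173.5]
wrist_force: [0.4, -0.3, -1.6]
opening: 0.0539
```

```bash
python3 - <<'E'
from h import *
delta([0.535,0.225,0.20],down(87.5))
E
```

```text
tot shift [-0.18  6.75  0.63] turn [ 0.07 -0.1   0.02] | at [ 0.4909 -0.1113  0.1916]
```

>>> play_rows(increments=[[-0.05, 0.5, 0.05, 0, 0, 0], [-0.05, 0.9, 0.1, 0, 0, 0], [-0.05, 0.9, 0.1, 0, 0, 0], [-0.05, 0.9, 0.1, 0, 0, 0], [-0.05, 0.9, 0.1, 0, 0, 0], [-0.05, 0.9, 0.1, 0, 0, 0], [-0.05, 0.8, 0.1, 0, 0, 0], [-0.05, 0.4, 0.05, 0, 0, 0]])

```text
clock: 18.55
tcp_pos: [0.5417, 0.2037, 0.2133]
tcp_rot: [-119.6, 89.6, -122.3]
wrist_force: [0.4, -0.2, -0.7]
opening: 0.0543
```

```bash
python3 - <<'E'
from h import *
delta([0.535,0.22,0.050],down(87.5))
E
```

```text
tot shift [ 3.26  0.34 -0.14] turn [-0.04 -0.03  0.06] | at [0.5417 0.2037 0.2133]
```

>>> play_rows(increments=[[0.3, 0.15, -0.1, 0, 0, 0], [0.5, 0.1, -0.05, 0, 0, 0], [0.6, 0, 0, 0, 0, 0], [0.6, 0, 0, 0, 0, 0], [0.5, 0, 0, 0, 0, 0], [0.3, 0, 0, 0, 0, 0], [0.1, 0, 0, 0, 0, 0]])

```text
clock: 19.25
tcp_pos: [0.5326, 0.222, 0.0603]
tcp_rot: [-131.5, 89.5, -133.7]
wrist_force: [0.3, -0.3, -1.9]
opening: 0.0544
```

```bash
python3 - <<'E'
from h import *
delta([0.535,0.22,0.050],down(87.5)); print(telemetry.read_state()["wrist_force"])
E
```

```text
tot shift [ 0.21 -0.04  0.05] turn [ 0.06 -0.06  0.07] | at [0.5326 0.222  0.0603]
[ 0.30033691 -0.28749766 -1.93524952]
```

>>> play_rows(increments=[[0.1, 0, 0, 0, 0, 0], [0.08, 0, 0, 0, 0, 0], [0.05, 0, 0, 0, 0, 0], [0, 0, 0, 0, 0, 0]])

```text
clock: 19.65
tcp_pos: [0.5328, 0.222, 0.0499]
tcp_rot: [-130.9, 89.6, -133.1]
wrist_force: [0.5, 0.0, -2.0]
opening: 0.0541
```

>>> play_rows(increments=[[0.03, 0, 0, 0, 0, 0], [0, 0, 0, 0, 0, 0]])

```text
clock: 19.85
tcp_pos: [0.5341, 0.2225, 0.0498]
tcp_rot: [-112.1, 89.7, -114.3]
wrist_force: [-1.0, -0.9, -1.5]
opening: 0.0543
```

>>> play_rows(increments=[[0, 0, 0, 0, 0, 0], [0, 0, 0, 0, 0, 0], [0, 0, 0, 0, 0, 0], [-0.3, 0, 0, 0, 0, 0], [-0.6, 0, 0, 0, 0, 0], [-0.8, 0, 0, 0, 0, 0], [-0.8, 0, 0, 0, 0, 0], [-0.5, 0, 0, 0, 0, 0]], gripper=0.65)

```text
clock: 20.65
tcp_pos: [0.5323, 0.2222, 0.2011]
tcp_rot: [-139.4, 89.3, -141.6]
wrist_force: [0.3, 0.3, -0.1]
opening: 0.0706
```

```bash
python3 - <<'E'
from h import *
p,r,P,Q,im,d=fingers("w14"); print(p)
im,d=snap("top","t4"); P=cloud("top",d); H=P[:,:,2]
for (u,v) in [(455,272)]:
    z=np.median(H[v-2:v+3,u-2:u+3]); m=np.zeros(H.shape,np.uint8); m[v-25:v+25,u-25:u+25]=(abs(H-z)<.006)[v-25:v+25,u-25:u+25]
    n,l,s,c=cv2.connectedComponentsWithStats(m); i=l[v,u]; pts=P[l==i]; (cx,cy),r=cv2.minEnclosingCircle(pts[:,:2].astype(np.float32)); print(u,v,z,cx,cy,r,c[i])
E
```

```text
[0.53225308 0.22216858 0.20106343]
455 272 0.06942447262324053 0.46048232913017273 -0.30912095308303833 0.0314326174557209 [456.67114094 270.16442953]
```

View pics/w14.png

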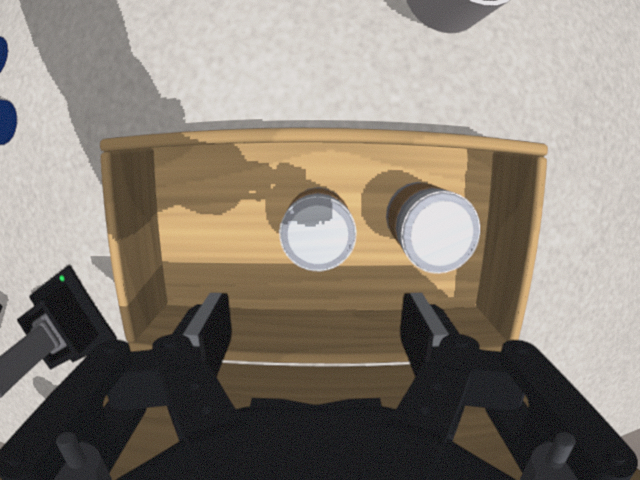

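Both tins stand upright in the box. Next is tin4, which is still at (0.4605, −0.309).

>>> play_rows(increments=[[-0.05, -0.6, -0.05, 0, 0, 0], [-0.03, -0.95, -0.12, 0, 0, 0], [-0.03, -0.95, -0.12, 0, 0, 0], [-0.03, -0.95, -0.12, 0, 0, 0], [-0.03, -0.95, -0.12, 0, 0, 0], [0, -0.95, -0.12, 0, 0, 0], [0, -0.95, -0.12, 0, 0, 0], [0, -0.95, -0.12, 0, 0, 0]], gripper=1)

```text
clock: 21.55
tcp_pos: [0.4744, -0.1433, 0.2072]
tcp_rot: [-152.4, 89.6, -153.8]
wrist_force: [1.5, 0.3, -0.2]
opening: 0.0851
```

```bash
python3 - <<'E'
from h import *
delta([0.459,-0.3092,0.13],down(87.5))
E
```

```text
tot shift [ 1.56 -3.32 -0.22] turn [ 0.22 -0.07  0.04] | at [ 0.4744 -0.1433  0.2072]
```

>>> play_rows(increments=[[0.1, -0.7, -0.05, 0.1, 0, 0], [0.2, -0.8, -0.05, 0.1, 0, 0], [0.3, -0.7, -0.05, 0, 0, 0], [0.3, -0.5, -0.03, 0, 0, 0], [0.2, -0.25, 0, 0, 0, 0], [0.1, -0.1, 0, 0, 0, 0], [0, 0, 0, 0, 0, 0]])

```text
clock: 22.25
tcp_pos: [0.4535, -0.3059, 0.1402]
tcp_rot: [-177.2, 89.3, 179.8]
wrist_force: [0.2, 0.5, -0.2]
opening: 0.0855
```

```bash
python3 - <<'E'
from h import *
p,r,P,Q,im,d=fingers("w15"); delta([0.459,-0.3092,0.038],down(87.5))
E
```

```text
tot shift [ 2.05 -0.07  0.13] turn [-0.09 -0.13  0.01] | at [ 0.4538 -0.3055  0.1406]
```

View pics/w15.png

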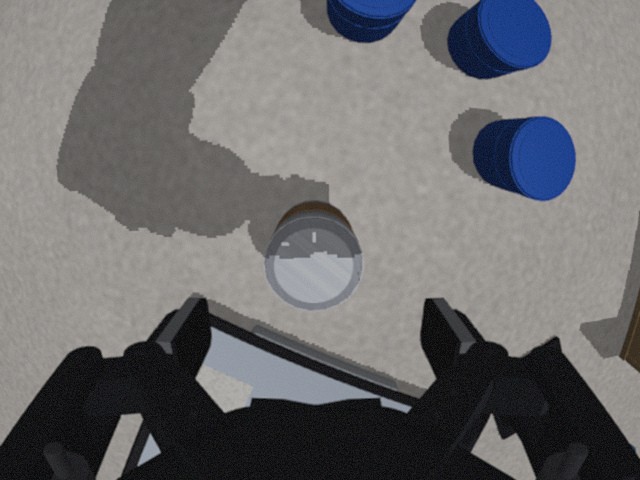

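tin4 is at (313,262), centred, and the tablet's lower edge is well behind the fingers. I'm descending.

>>> play_rows(increments=[[0.4, -0.06, 0.05, -0.1, -0.1, 0], [0.5, 0, 0, 0, 0, 0], [0.5, 0, 0, 0, 0, 0], [0.35, 0, 0, 0, 0, 0], [0.2, 0, 0, 0, 0, 0], [0.05, 0, 0, 0, 0, 0]])

```text
clock: 22.9
tcp_pos: [0.4631, -0.3029, 0.044]
tcp_rot: [-26.2, 89.4, -28.0]
wrist_force: [0.1, -0.0, -1.3]
opening: 0.0853
```

```bash
python3 - <<'E'
from h import *
p,r,P,Q,im,d=fingers("w16"); delta([0.459,-0.3092,0.039],down(87.5))
E
```

```text
tot shift [ 0.1  -0.13 -0.08] turn [0.16 0.1  0.05] | at [ 0.4633 -0.303   0.0441]
```

View pics/w16.png

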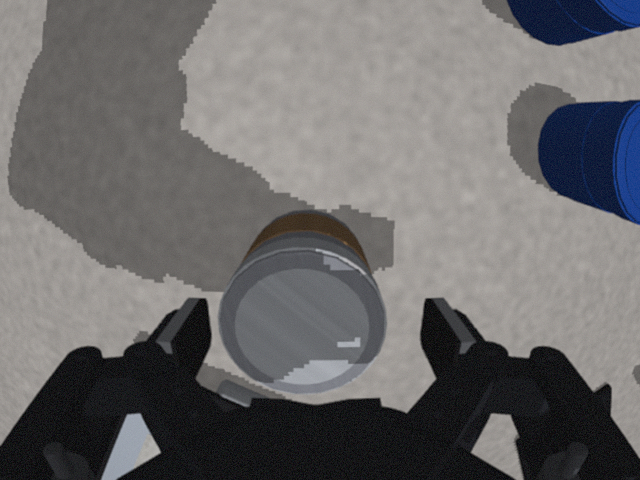

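>>> play_rows(increments=[[0.1, -0.13, -0.06, 0.1, 0.1, 0], [0, 0, 0, 0, 0, 0], [0, 0, 0, 0, 0, 0]])

```text
clock: 23.25
tcp_pos: [0.4621, -0.3105, 0.0416]
tcp_rot: [-61.4, 89.5, -63.6]
wrist_force: [0.4, 0.1, -0.5]
opening: 0.0851
```

>>> play_rows(increments=[[0, 0, 0, 0, 0, 0], [0, 0, 0, 0, 0, 0], [0, 0, 0, 0, 0, 0], [0, 0, 0, 0, 0, 0]], gripper=-1)

```text
clock: 23.65
tcp_pos: [0.4628, -0.3111, 0.0432]
tcp_rot: [-49.1, 89.4, -51.3]
wrist_force: [0.6, -0.9, -3.2]
opening: 0.0582
```

>>> play_rows(increments=[[-0.3, 0, 0, 0, 0, 0], [-0.7, 0, 0, 0, 0, 0], [-0.8, 0, 0, 0, 0, 0], [-0.8, 0, 0, 0, 0, 0], [-0.5, 0, 0, 0, 0, 0]])

```text
clock: 24.15
tcp_pos: [0.4563, -0.3066, 0.1942]
tcp_rot: [165.5, 89.3, 163.3]
wrist_force: [0.2, -0.8, -3.1]
opening: 0.0585
```

```bash
python3 - <<'E'
from h import *
delta([0.53,0.127,0.20],down(87.5))
E
```

```text
tot shift [-0.1   8.72  1.13] turn [ 0.05 -0.14 -0.04] | at [ 0.4563 -0.3066  0.1942]
```

>>> play_rows(increments=[[-0.05, 0.5, 0.06, 0, 0, 0], [-0.05, 0.95, 0.13, 0, 0, 0], [-0.05, 0.95, 0.13, 0, 0, 0], [-0.05, 0.95, 0.13, 0, 0, 0], [-0.05, 0.95, 0.13, 0, 0, 0], [-0.05, 0.95, 0.13, 0, 0, 0], [-0.05, 0.95, 0.13, 0, 0, 0], [-0.05, 0.95, 0.13, 0, 0, 0]])

```text
clock: 24.95
tcp_pos: [0.5221, 0.052, 0.2151]
tcp_rot: [-153.8, 89.5, -157.0]
wrist_force: [0.6, -1.2, -1.5]
opening: 0.0582
```

```bash
python3 - <<'E'
from h import *
delta([0.53,0.127,0.20],down(87.5))
E
```

```text
tot shift [0.3  1.51 0.08] turn [-0.13 -0.1   0.05] | at [0.5221 0.052  0.2151]
```

>>> play_rows(increments=[[0, 0.4, 0.05, -0.1, 0, 0], [0, 0.35, 0.03, 0, 0, 0], [0, 0.2, 0, 0, 0, 0], [0, 0.05, 0, 0, 0, 0], [0, 0, 0, 0, 0, 0]])

```text
clock: 25.45
tcp_pos: [0.5269, 0.11, 0.2119]
tcp_rot: [-160.5, 89.2, -162.5]
wrist_force: [0.4, -0.7, -2.5]
opening: 0.0583
```

```bash
python3 - <<'E'
from h import *
p,r,P,Q,im,d=fingers("w17");delta([0.53,0.127,0.054],down(87.5))
E
```

```text
tot shift [3.16 0.36 0.1 ] turn [ 0.09 -0.16  0.06] | at [0.5268 0.1097 0.2119]
```

View pics/w17.png

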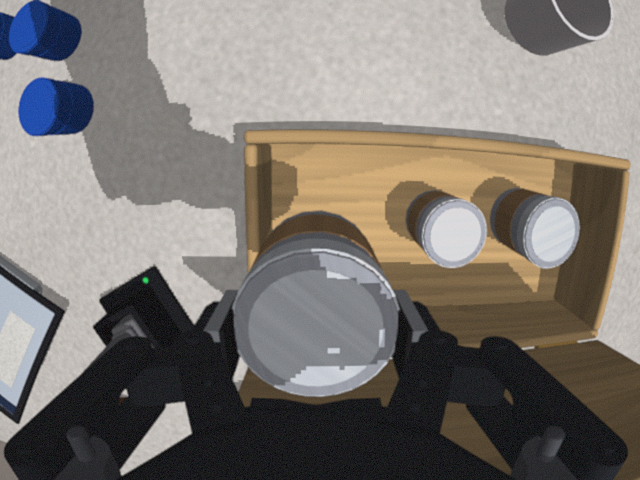

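>>> play_rows(increments=[[0.1, 0.25, 0.07, 0, -0.1, 0], [0.4, 0.1, 0.03, 0, 0, 0], [0.5, 0.05, 0, 0, 0, 0], [0.5, 0, 0, 0, 0, 0], [0.5, 0, 0, 0, 0, 0], [0.4, 0, 0, 0, 0, 0], [0.2, 0, 0, 0, 0, 0]])

```text
clock: 26.2
tcp_pos: [0.5364, 0.1273, 0.079]
tcp_rot: [-21.5, 89.7, -24.1]
wrist_force: [0.0, 0.1, -3.0]
opening: 0.058
```

```bash
python3 - <<'E'
from h import *
delta([0.53,0.127,0.054],down(87.5))
E
```

```text
tot shift [ 0.5  -0.01 -0.13] turn [-0.03  0.06  0.02] | at [0.5364 0.1273 0.079 ]
```

>>> play_rows(increments=[[0.2, 0, -0.05, 0, 0, 0], [0.15, 0, 0, 0, 0, 0], [0.1, 0, 0, 0, 0, 0], [0.03, 0, 0, 0, 0, 0], [0, 0, 0, 0, 0, 0]])

```text
clock: 26.7
tcp_pos: [0.5347, 0.1271, 0.0536]
tcp_rot: [-13.4, 89.6, -16.1]
wrist_force: [-0.2, 0.1, -3.0]
opening: 0.0583
```

>>> play_rows(increments=[[0.02, 0, 0, 0, 0, 0], [0, 0, 0, 0, 0, 0]])

```text
clock: 26.9
tcp_pos: [0.5358, 0.1273, 0.0538]
tcp_rot: [-5.1, 89.5, -7.9]
wrist_force: [0.2, 0.5, -2.5]
opening: 0.0583
```

>>> play_rows(increments=[[0, 0, 0, 0, 0, 0], [0, 0, 0, 0, 0, 0], [0, 0, 0, 0, 0, 0], [-0.3, 0, 0, 0, 0, 0], [-0.6, 0, 0, 0, 0, 0], [-0.8, 0, 0, 0, 0, 0], [-0.8, 0, 0, 0, 0, 0], [-0.8, 0, 0, 0, 0, 0]], gripper=0.7)

```text
clock: 27.7
tcp_pos: [0.5314, 0.1269, 0.2203]
tcp_rot: [-81.9, 89.8, -84.7]
wrist_force: [0.6, 1.1, 0.3]
opening: 0.0727
```

>>> play_rows(increments=[[-0.8, 0, 0, 0, 0, 0], [-0.8, 0.2, 0, 0, 0, 0], [-0.5, 0.2, 0, 0, 0, 0], [0, 0, 0, 0, 0, 0]])

```text
clock: 28.1
tcp_pos: [0.5341, 0.1479, 0.3385]
tcp_rot: [6.4, 89.1, 3.6]
wrist_force: [0.9, -0.9, 0.7]
opening: 0.0727
```

```bash
python3 - <<'E'
from h import *
p,r,P,Q,im,d=fingers("w18"); print(p); snap("top","t5")
E
```

```text
[0.53408947 0.14794229 0.33845471]
```

View pics/w18.png

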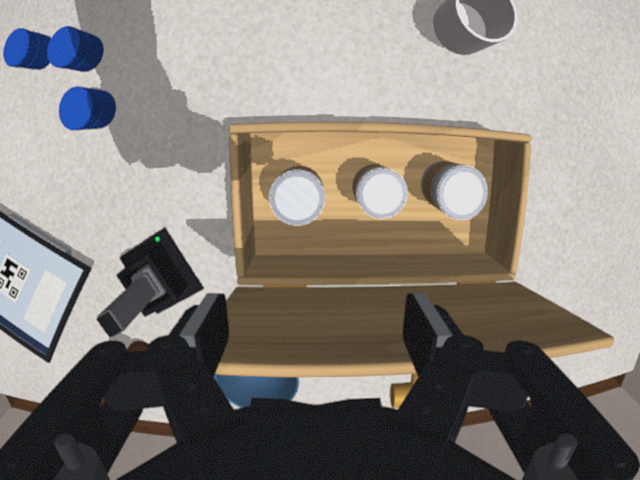

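View pics/t5.png

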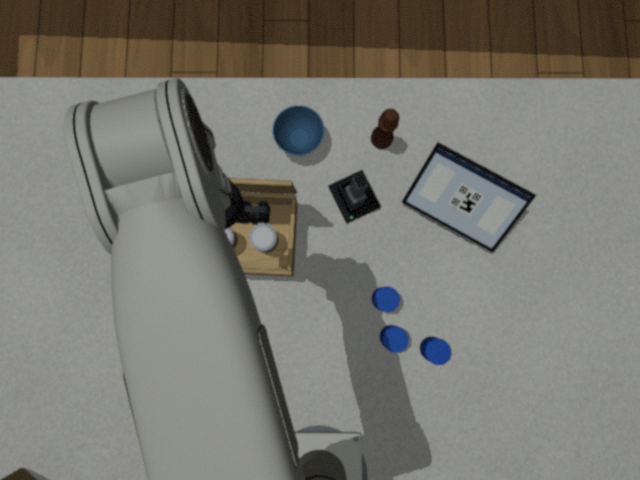

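All three tins stand in the box at (297,196), (381,191) and (461,190), and the lid is still up. To shut it I'll regrip the knob.

```bash
python3 - <<'E'
from h import *
plan([0.674,0.2218,0.325],down(87.5)); snap("wrist","w18b",(340,340,480,460),4)
E
```

```text
n 4 to [0.674 0.222 0.325] from [0.5329 0.1468 0.3347] yawerr [-0.4  0.6  0. ]
[[0.05,0.41,0.69,-0.02,0.03,0.0],[0.05,0.41,0.69,-0.02,0.03,0.0],[0.05,0.41,0.69,-0.02,0.03,0.0],[0.05,0.41,0.69,-0.02,0.03,0.0]]
```

>>> play_rows(increments=[[0, 0.3, 0.4, 0, 0, 0], [0, 0.4, 0.6, 0, 0, 0], [0, 0.4, 0.6, 0, 0, 0], [0, 0.3, 0.6, 0, 0, 0], [0, 0.1, 0.4, 0, 0, 0], [0, 0, 0.1, 0, 0, 0], [0, 0, 0, 0, 0, 0]], gripper=0.7)

```text
clock: 28.95
tcp_pos: [0.6709, 0.2121, 0.3142]
tcp_rot: [-147.9, 88.6, -151.0]
wrist_force: [-0.5, 0.4, -0.3]
opening: 0.0723
```

```bash
python3 - <<'E'
from h import *
p,r,P,Q,im,d=fingers("w19"); delta([0.674,0.2218,0.233],down(87.5))
E
```

```text
tot shift [1.61 0.22 0.1 ] turn [-0.12 -0.26  0.16] | at [0.6704 0.212  0.3138]
```

View pics/w19.png

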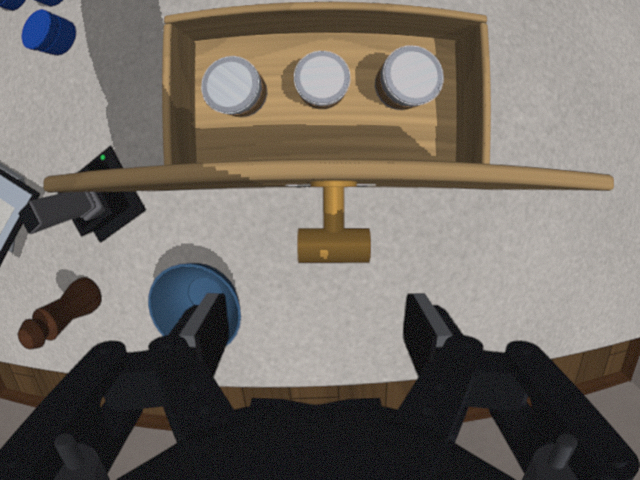

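The bar is at (334,245) and the lid's edge at v≈178.

```bash
python3 - <<'E'
from h import *
b=onplane("wrist",334,244,.252); print(b); delta([b[0],b[1],0.233],down(87.5))
E
```

```text
[0.65987791 0.22206258 0.252     ]
tot shift [ 1.62  0.21 -0.18] turn [-0.12 -0.26  0.16] | at [0.6704 0.212  0.3138]
```

>>> play_rows(increments=[[0.1, 0.15, 0, -0.1, -0.2, 0.1], [0.3, 0.07, -0.03, 0, -0.1, 0.05], [0.3, 0, 0, 0, 0, 0], [0.2, 0, 0, 0, 0, 0], [0, 0, 0, 0, 0, 0]])

```text
clock: 29.5
tcp_pos: [0.6649, 0.2204, 0.2631]
tcp_rot: [-140.6, 89.7, -143.3]
wrist_force: [-0.0, 0.4, 0.1]
opening: 0.0726
```

```bash
python3 - <<'E'
from h import *
p,r,P,Q,im,d=fingers("w20"); delta([0.67,0.2218,0.233],down(87.5))
m=(abs(P[:,:,0]-.665)<.03)&(abs(P[:,:,1]-.222)<.018)&(P[:,:,2]>.235)&(P[:,:,2]<.275)
q=P[m]; print(len(q)); 
if len(q): t=q[q[:,2]>np.percentile(q[:,2],80)]; print(q.min(0),q.max(0),np.median(t,0))
E
```

```text
tot shift [0.62 0.03 0.1 ] turn [-0.03 -0.04  0.04] | at [0.6652 0.2205 0.264 ]
4749
[0.63501452 0.2040189  0.25179473] [0.66892017 0.2399964  0.26681759] [0.65993057 0.22136338 0.26517672]
```

View pics/w20.png

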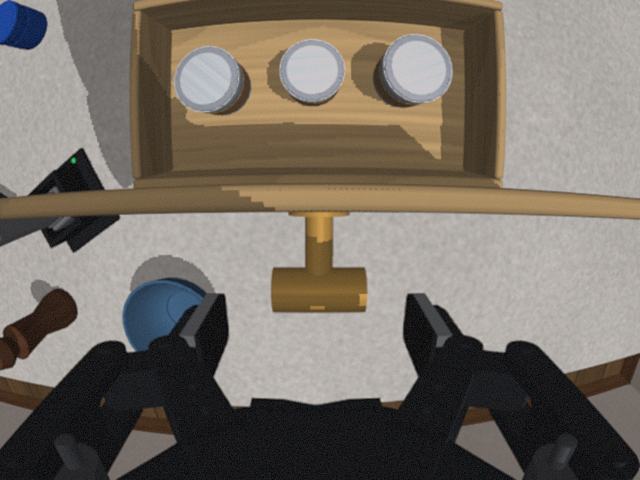

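```bash
python3 - <<'E'
from h import *
# inner (under) face of the lid is seen from top? use first-step pictures: scene depth now + wrist
for n in ("wrist","scene","top"):
    c=vision.get_calibration(n); im,d=vision.get_image(n); P=cloud(n,d,c)
    L=(P-Hx); X=L@ex; Z=L[:,:,2]; Y=L@np.array([-ex[1],ex[0],0])
    m=(d>0)&(abs(X)<.06)&(Z>.03)&(Z<.16)&(abs(Y)<.16)&((abs(Y)>.06)); q=np.c_[Z[m],X[m]]
    if len(q)<50: print(n,len(q)); continue
    # robust line X = a+ b Z
    for _ in range(6):
        b,a=np.polyfit(q[:,0],q[:,1],1); r=abs(q[:,1]-a-b*q[:,0]); q=q[r<max(.004,np.percentile(r,80))]
    print(n,len(q),"lean x per z",b,"angle",90+np.degrees(np.arctan(b)),"x at hinge",a, "res",r.mean())
E
```

```text
wrist 0
scene 2337 lean x per z -0.1310287496006829 angle 82.53513208496433 x at hinge 0.010167622016586893 res 0.0006613784220356319
top 289 lean x per z -0.12949534628836173 angle 82.62152369700415 x at hinge 0.0006000827299876312 res 0.00011809236080737624
```

The lid measures 82.5° (1.44 rad) in both the scene and top cameras, so it is past 80°. The knob is therefore at x≈0.660, z≈0.255, and I'll grip there.

>>> play_rows(increments=[[0.2, 0.02, -0.08, 0, 0, 0], [0.2, 0, -0.02, 0, 0, 0], [0.1, 0, 0, 0, 0, 0], [0.05, 0, 0, 0, 0, 0], [0, 0, 0, 0, 0, 0]])

```text
clock: 30.2
tcp_pos: [0.6638, 0.2226, 0.2425]
tcp_rot: [10.6, 89.5, 7.9]
wrist_force: [-0.4, -0.7, -0.3]
opening: 0.0726
```

```bash
python3 - <<'E'
from h import *
delta([0.660,0.2215,0.235],down(87.5))
E
```

```text
tot shift [ 0.15 -0.03 -0.08] turn [-0.04  0.11 -0.02] | at [0.6638 0.2226 0.2425]
```

>>> play_rows(increments=[[0.15, -0.03, -0.08, 0, 0.1, 0], [0, 0, 0, 0, 0, 0]])

```text
clock: 30.4
tcp_pos: [0.66, 0.2213, 0.2352]
tcp_rot: [63.0, 89.9, 60.3]
wrist_force: [-0.3, -0.0, -1.0]
opening: 0.0725
```

>>> play_rows(increments=[[0, 0, 0, 0, 0, 0], [0, 0, 0, 0, 0, 0], [0, 0, 0, 0, 0, 0], [0, 0, 0, 0, 0, 0]], gripper=-1)

```text
clock: 30.8
tcp_pos: [0.6602, 0.222, 0.2359]
tcp_rot: [62.2, 89.7, 59.6]
wrist_force: [0.0, -0.0, -1.1]
opening: 0.039
```

```bash
sed -i 's/n=int(np.ceil((t1-t0)\/step))/n=int(np.ceil(abs(t1-t0)\/step))/' h.py; python3 - <<'E'
from h import *
print(th_now()); delta(tool()[0],down(87.5)); arc(82.5,0,4.5)
E
```

```text
(np.float64(82.41506044167218), np.float64(0.16284371028653394))
tot shift [0. 0. 0.] turn [-0.04  0.02 -0.04] | at [0.6602 0.222  0.2359]
[[-0.03, -0.0, -0.24], [-0.01, -0.0, -0.24], [0.01, -0.0, -0.24], [0.03, -0.0, -0.24], [0.04, -0.0, -0.24], [0.06, -0.0, -0.24], [0.08, -0.0, -0.23], [0.1, -0.0, -0.22]]
[[0.11, -0.0, -0.22], [0.13, -0.0, -0.21], [0.15, -0.0, -0.2], [0.16, -0.0, -0.19], [0.17, -0.0, -0.17], [0.19, -0.0, -0.16], [0.2, -0.0, -0.14], [0.21, -0.0, -0.13]]
[[0.22, -0.0, -0.11], [0.23, -0.0, -0.1], [0.23, -0.0, -0.08]]
```

Gripped. I'm swinging the lid down along the arc.

>>> play_rows(increments=[[-0.05, 0, -0.24, 0, 0, 0], [-0.03, 0, -0.24, 0, 0, 0], [-0.01, 0, -0.24, 0, 0, 0], [0.02, 0, -0.24, 0, 0, 0], [0.04, 0, -0.24, 0, 0, 0], [0.06, 0, -0.24, 0, 0, 0]])

```text
clock: 31.4
tcp_pos: [0.6025, 0.2247, 0.235]
tcp_rot: [6.6, 87.9, 3.8]
wrist_force: [4.2, 0.7, 2.7]
opening: 0.039
```

```bash
python3 - <<'E'
from h import *
t,r=th_now();print(t,r); delta(tool()[0],down(87.5)); arc(t,0,4.5)
E
```

```text
61.77014565931933 0.1633916059221447
tot shift [0. 0. 0.] turn [-0.07  0.42 -0.05] | at [0.6025 0.2247 0.235 ]
[[0.05, -0.0, -0.24], [0.07, -0.0, -0.24], [0.09, -0.0, -0.23], [0.11, -0.0, -0.23], [0.12, -0.0, -0.22], [0.14, -0.0, -0.21], [0.15, -0.0, -0.2], [0.17, -0.0, -0.18]]
[[0.18, -0.0, -0.17], [0.19, -0.0, -0.15], [0.21, -0.0, -0.14], [0.22, -0.0, -0.12], [0.23, -0.0, -0.11], [0.23, -0.0, -0.09]]
```

>>> play_rows(increments=[[0.06, 0, -0.24, 0, 0.1, 0], [0.08, 0, -0.24, 0, 0.1, 0], [0.1, 0, -0.23, 0, 0.1, 0], [0.12, 0, -0.23, 0, 0.1, 0], [0.13, 0, -0.22, 0, 0.1, 0], [0.15, 0, -0.21, 0, 0.1, 0], [0.16, 0, -0.2, 0, 0.1, 0]])

```text
clock: 32.1
tcp_pos: [0.5426, 0.2275, 0.2097]
tcp_rot: [16.5, 88.1, 13.4]
wrist_force: [-1.2, -1.7, 8.8]
opening: 0.0389
```

```bash
python3 - <<'E'
from h import *
t,r=th_now();print(t,r); delta(tool()[0],down(87.5)); arc(t,0,4.5)
E
```

```text
38.851724242561374 0.1636852146155306
tot shift [0. 0. 0.] turn [-0.11  0.37 -0.11] | at [0.5426 0.2275 0.2097]
[[0.14, -0.0, -0.2], [0.15, -0.0, -0.19], [0.17, -0.0, -0.18], [0.18, -0.0, -0.16], [0.19, -0.0, -0.15], [0.2, -0.0, -0.13], [0.21, -0.0, -0.12], [0.22, -0.0, -0.1]]
[[0.23, -0.0, -0.09]]
```

>>> play_rows(increments=[[0.15, 0, -0.2, 0, 0.1, 0], [0.16, 0, -0.19, 0, 0.1, 0], [0.18, 0, -0.17, 0, 0.1, 0], [0.19, 0, -0.16, 0, 0.1, 0], [0.2, 0, -0.14, 0, 0.1, 0], [0.21, 0, -0.12, 0, 0.05, 0]])

```text
clock: 32.7
tcp_pos: [0.5004, 0.2295, 0.167]
tcp_rot: [49.4, 89.1, 46.3]
wrist_force: [-3.9, -1.6, 8.6]
opening: 0.0392
```

```bash
python3 - <<'E'
from h import *
t,r=th_now();print(t,r); delta(tool()[0],down(87.5)); arc(t,0,4.5)
E
```

```text
17.76897978380754 0.16321302983822805
tot shift [0. 0. 0.] turn [-0.12  0.12 -0.14] | at [0.5004 0.2295 0.167 ]
[[0.21, -0.0, -0.14], [0.22, -0.0, -0.12], [0.23, -0.0, -0.1], [0.24, -0.0, -0.08]]
```

>>> play_rows(increments=[[0.21, 0, -0.12, 0, 0, 0], [0.22, 0, -0.1, 0, 0, 0], [0.22, 0, -0.08, 0, 0, 0], [0.15, 0, -0.04, 0, 0, 0]])

```text
clock: 33.1
tcp_pos: [0.4824, 0.2303, 0.131]
tcp_rot: [38.6, 88.9, 35.6]
wrist_force: [-3.6, -0.5, 5.0]
opening: 0.0394
```

```bash
python3 - <<'E'
from h import *
t,r=th_now();print(t,r,telemetry.read_state()["wrist_force"]); delta(tool()[0],down(87.5)); 
E
```

```text
3.586527699049512 0.1629133625882648 [-3.57642514 -0.49909511  5.04133456]
tot shift [0. 0. 0.] turn [-0.1   0.18 -0.14] | at [0.4824 0.2303 0.131 ]
```

>>> play_rows(increments=[[0.15, 0, -0.02, 0, 0, 0], [0.12, 0, 0, 0, 0, 0], [0.12, 0, 0, 0, 0, 0]])

```text
clock: 33.4
tcp_pos: [0.4777, 0.2306, 0.1149]
tcp_rot: [45.8, 89.0, 42.9]
wrist_force: [-15.8, -7.2, 46.7]
opening: 0.039
```

```bash
python3 - <<'E'
from h import *
t,r=th_now();print(t,r,telemetry.read_state()["wrist_force"])
im,d=vision.get_image("scene");P=cloud("scene",d)
def lid(P,d,n):
    L=P-Hx; X=L@ex; Z=L[:,:,2]; Y=L@np.array([-ex[1],ex[0],0])
    m=(d>0)&(X<-.02)&(X>-.17)&(abs(Y)<.16)&(abs(Z-.01)<.03)&((Y<-.05)); q=np.c_[X[m],Z[m]]
    for _ in range(6):
        b,a=np.polyfit(q[:,0],q[:,1],1); r=abs(q[:,1]-a-b*q[:,0]); q=q[r<max(.003,np.percentile(r,90))]
    print(n,len(q),"lid rad",-b,"z at hinge",a)
lid(P,d,"scene")
im,d=vision.get_image("top"); lid(cloud("top",d),d,"top")
E
```

```text
-2.326688985983629 0.16257049850959412 [-15.80941046  -7.16923439  46.74788254]
scene 2263 lid rad -0.0013707432431933773 z at hinge 0.009626409074248195
top 3049 lid rad -0.00123338862038327 z at hinge 0.009206137676899321
```

The lid reads 0 rad in both cameras. I'm easing off, releasing and going up.

>>> play_rows(increments=[[-0.1, 0, 0, 0, 0, 0], [0, 0, 0, 0, 0, 0]])

```text
clock: 33.7
tcp_pos: [0.4796, 0.2305, 0.121]
tcp_rot: [35.2, 88.7, 32.3]
wrist_force: [0.5, 0.3, -1.6]
opening: 0.039
```

>>> play_rows(increments=[[0, 0, 0, 0, 0, 0], [0, 0, 0, 0, 0, 0], [0, 0, 0, 0, 0, 0]], gripper=0.7)

```text
clock: 34.0
tcp_pos: [0.4783, 0.2299, 0.12]
tcp_rot: [38.3, 88.9, 35.4]
wrist_force: [0.5, -0.2, -0.8]
opening: 0.0729
```

>>> play_rows(increments=[[-0.3, 0, 0, 0, 0, 0], [-0.6, 0, 0, 0, 0, 0], [-0.8, 0, 0, 0, 0, 0], [-0.8, 0, 0, 0, 0, 0], [-0.8, 0, 0, 0, 0, 0], [-0.5, 0, 0, 0, 0, 0]])

```text
clock: 34.6
tcp_pos: [0.4712, 0.2261, 0.3092]
tcp_rot: [126.6, 89.8, 123.7]
wrist_force: [1.5, 0.7, -0.3]
opening: 0.0726
```

```bash
cat >> h.py <<'E'
def lid(n):
    c=vision.get_calibration(n); im,d=vision.get_image(n); P=cloud(n,d,c)
    L=P-Hx; X=L@ex; Z=L[:,:,2]; Y=L@np.array([-ex[1],ex[0],0])
    m=(d>0)&(X<-.02)&(X>-.17)&(abs(Y)<.16)&(abs(Z-.01)<.03)&((Y<-.05)); q=np.c_[X[m],Z[m]]
    if len(q)<50: print(n,"few"); return im
    for _ in range(6):
        b,a=np.polyfit(q[:,0],q[:,1],1); r=abs(q[:,1]-a-b*q[:,0]); q=q[r<max(.003,np.percentile(r,90))]
    print(n,len(q),"lid rad",round(-b,4),"z at hinge",round(a,4)); return im
E
python3 - <<'E'
from h import *
print(tool()[0]); lid("scene"); im=lid("top"); cv2.imwrite("pics/t6.png",im[:,:,::-1])
p,r,P,Q,im,d=fingers("w21")
E
```

```text
[0.47116253 0.22605715 0.30920535]
scene 2343 lid rad 0.0366 z at hinge 0.0096
top 3115 lid rad 0.0377 z at hinge 0.0092
```

View pics/w21.png

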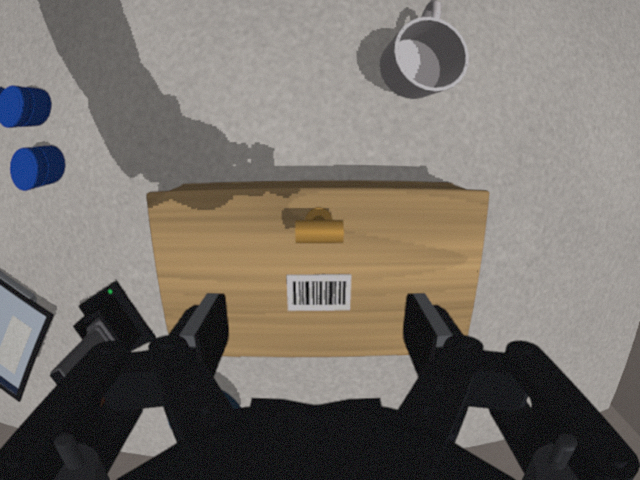

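Easing off lifted the lid again, to 0.037 rad. I'll press it shut with closed fingertips near its front edge.

>>> play_rows(increments=[[0.2, -0.6, -0.05, 0, 0, 0], [0.6, -0.6, -0.05, 0, 0, 0], [0.8, -0.3, 0, 0, 0, 0], [0.8, 0, 0, 0, 0, 0], [0.6, 0, 0, 0, 0, 0], [0.3, 0, 0, 0, 0, 0], [0, 0, 0, 0, 0, 0]], gripper=-1)

```text
clock: 35.45
tcp_pos: [0.4543, 0.1472, 0.1264]
tcp_rot: [-173.6, 89.0, -176.5]
wrist_force: [0.2, 0.0, -1.0]
opening: -0.0001
```

```bash
python3 - <<'E'
from h import *
p,r,P,Q,im,d=fingers("w22"); delta([0.465,0.15,0.107],down(87.5))
E
```

```text
tot shift [0.4  0.06 0.21] turn [-0.08 -0.19  0.02] | at [0.4547 0.1473 0.1274]
```

View pics/w22.png

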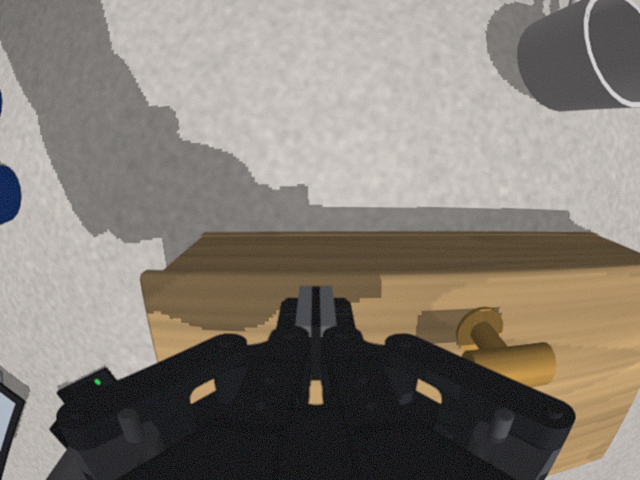

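The fingertips at (316,288) are over the lid near its front edge. I'll move in 10 mm and press.

>>> play_rows(increments=[[0, 0.05, 0.2, 0, -0.15, 0], [0.1, 0, 0.03, 0, 0, 0], [0.12, 0, 0, 0, 0, 0], [0.12, 0, 0, 0, 0, 0]])

```text
clock: 35.9
tcp_pos: [0.4702, 0.1507, 0.1122]
tcp_rot: [11.3, 89.7, 8.5]
wrist_force: [-0.6, 0.1, 1.6]
opening: 0.0002
```

>>> play_rows(increments=[[0.12, 0, 0, 0, 0, 0], [0.12, 0, 0, 0, 0, 0]])

```text
clock: 36.1
tcp_pos: [0.4706, 0.1509, 0.1053]
tcp_rot: [15.9, 89.6, 13.1]
wrist_force: [-23.6, -8.5, 76.7]
opening: 0.0002
```

```bash
python3 - <<'E'
from h import *
print(tool()[0],telemetry.read_state()["wrist_force"]); lid("scene"); lid("top")
E
```

```text
[0.47064405 0.15092927 0.10525036] [-23.57983279  -8.51175731  76.6866702 ]
scene 2117 lid rad 0.0019 z at hinge 0.0094
top 2277 lid rad 0.0001 z at hinge 0.0091
```

>>> play_rows(increments=[[-0.2, 0, 0, 0, 0, 0], [-0.5, 0, 0, 0, 0, 0], [-0.8, 0, 0, 0, 0, 0], [-0.8, 0, 0, 0, 0, 0], [-0.8, 0, 0, 0, 0, 0], [-0.5, 0, 0, 0, 0, 0]])

```text
clock: 36.8
tcp_pos: [0.4659, 0.1497, 0.2901]
tcp_rot: [11.5, 89.7, 8.6]
wrist_force: [-0.2, -0.1, -0.0]
opening: 0.0001
```

```bash
python3 - <<'E'
from h import *
print(tool()[0]); lid("scene"); lid("top")
p,r,P,Q,im,d=fingers("w23")
E
```

```text
[0.46590302 0.14966283 0.29007238]
scene 2286 lid rad -0.0007 z at hinge 0.0096
top 2554 lid rad 0.0011 z at hinge 0.0091
```

View pics/w23.png

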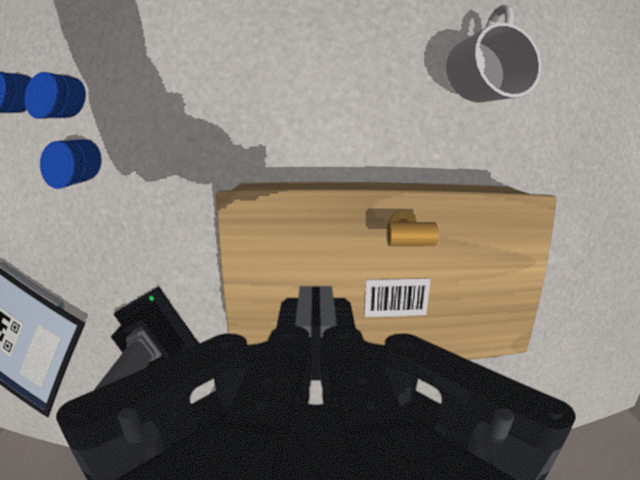

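The lid stays shut at 0 rad. Now the scanner: I'll hover near it to measure.

```bash
python3 - <<'E'
from h import *
print("label",onplane("wrist",397,298,.106)); plan([0.63,-0.08,0.27],down(116.4))
E
```

```text
label [0.55190295 0.22519965 0.106     ]
n 7 to [ 0.63 -0.08  0.27] from [0.4663 0.1498 0.2888] yawerr [-29.2   0.3   0. ]
[[0.06,-0.63,0.5,-0.83,0.01,0.0],[0.06,-0.67,0.45,-0.83,0.01,0.0],[0.05,-0.7,0.4,-0.83,0.01,0.0],[0.05,-0.73,0.35,-0.83,0.01,0.0],[0.05,-0.75,0.3,-0.83,0.01,0.0],[0.05,-0.77,0.24,-0.83,0.01,0.0],[0.05,-0.78,0.18,-0.83,0.01,0.0]]
```

>>> play_rows(increments=[[0, -0.63, 0.5, -0.83, 0, 0], [0, -0.67, 0.45, -0.83, 0, 0], [0, -0.7, 0.4, -0.83, 0, 0], [0, -0.73, 0.35, -0.83, 0, 0], [0, -0.75, 0.3, -0.83, 0, 0], [0, -0.7, 0.24, -0.83, 0, 0], [0, -0.3, 0.1, -0.5, 0, 0], [0, 0, 0, 0, 0, 0]], gripper=0.7)

```text
clock: 37.75
tcp_pos: [0.6178, -0.0613, 0.2712]
tcp_rot: [146.4, 89.0, 172.4]
wrist_force: [-0.6, 0.1, -0.7]
opening: 0.0723
```

```bash
python3 - <<'E'
from h import *
p,r,P,Q,im,d=fingers("w24"); delta([0.643,-0.0855,0.118],down(116.4))
m=(np.hypot(P[:,:,0]-.643,P[:,:,1]+.085)<.05)&(P[:,:,2]>.155)&(P[:,:,2]<.175); q=P[m]; print(len(q)); 
if len(q)>10: print(q.mean(0), cv2.minAreaRect(q[:,:2].astype(np.float32)))
E
```

```text
tot shift [ 3.05 -0.71  0.3 ] turn [-0.08 -0.18 -0.12] | at [ 0.617  -0.0605  0.2709]
1436
[ 0.63986616 -0.08495305  0.16351262] ((0.6413787007331848, -0.08498281240463257), (0.030085060745477676, 0.02590024471282959), 25.305421829223633)
```

View pics/w24.png

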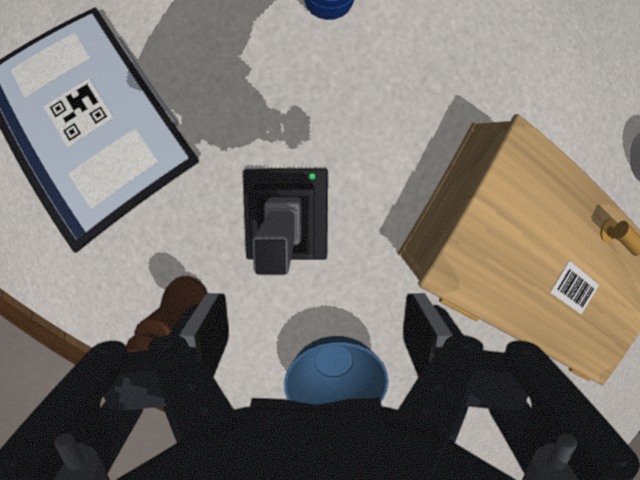

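The wrist depth shows the handle top as a 30×26 mm rectangle at (0.641, −0.085), yaw 25.3°, pixel (272,254). I'll align and descend.

>>> play_rows(increments=[[0.1, -0.4, 0.15, -0.05, -0.1, -0.1], [0.3, -0.25, 0.1, 0, -0.1, 0], [0.3, -0.08, 0.04, 0, 0, 0], [0.2, 0, 0, 0, 0, 0], [0, 0, 0, 0, 0, 0]])

```text
clock: 38.3
tcp_pos: [0.6422, -0.0817, 0.22]
tcp_rot: [117.4, 89.5, 143.8]
wrist_force: [-0.1, 0.4, -0.6]
opening: 0.0723
```

```bash
python3 - <<'E'
from h import *
p,r,P,Q,im,d=fingers("w25"); delta([0.641,-0.085,0.118],down(116))
m=(np.hypot(P[:,:,0]-.643,P[:,:,1]+.085)<.03)&(P[:,:,2]>.155)&(P[:,:,2]<.172); q=P[m]; print(len(q)); 
if len(q)>10: print(q.mean(0), cv2.minAreaRect(q[:,:2].astype(np.float32)))
E
```

```text
tot shift [ 2.06 -0.06 -0.05] turn [ 0.08 -0.04 -0.09] | at [ 0.6425 -0.0816  0.2209]
2280
[ 0.63985895 -0.08563622  0.16355321] ((0.640777587890625, -0.08504216372966766), (0.028834842145442963, 0.026266951113939285), 25.819503784179688)
```

View pics/w25.png

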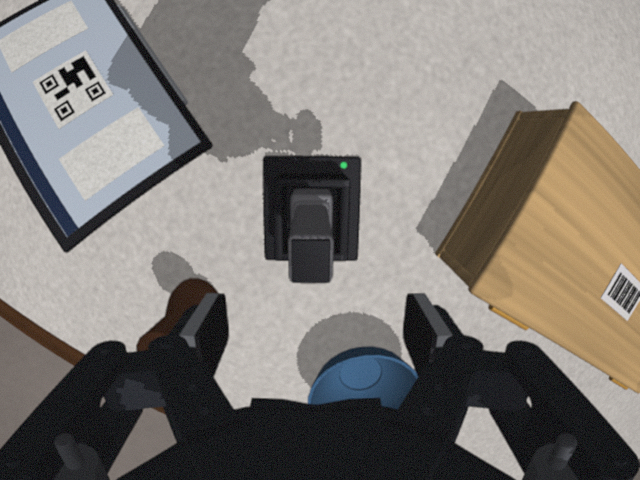

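>>> play_rows(increments=[[0.3, -0.05, -0.04, 0.05, 0, -0.05], [0.5, 0, 0, 0, 0, 0], [0.5, 0, 0, 0, 0, 0], [0.4, 0, 0, 0, 0, 0], [0.2, 0, 0, 0, 0, 0], [0.05, 0, 0, 0, 0, 0]])

```text
clock: 38.95
tcp_pos: [0.6432, -0.0802, 0.1287]
tcp_rot: [-22.5, 89.6, 3.9]
wrist_force: [-0.1, 0.1, 0.7]
opening: 0.0725
```

```bash
python3 - <<'E'
from h import *
p,r,P,Q,im,d=fingers("w26"); delta([0.641,-0.085,0.118],down(115.8))
E
```

```text
tot shift [ 0.22 -0.06 -0.09] turn [0.12 0.08 0.03] | at [ 0.6434 -0.0802  0.1289]
```

View pics/w26.png

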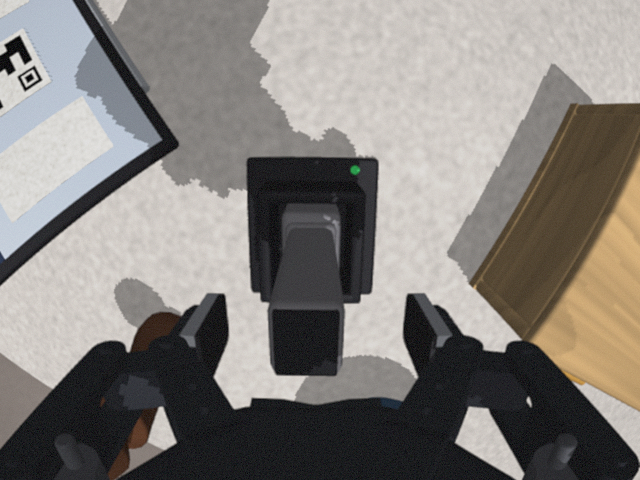

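The handle top is at (306,340) between the pads. I'll fine-align, go lower and grip.

>>> play_rows(increments=[[0.15, -0.06, -0.08, 0.1, 0.08, 0], [0.05, 0, -0.01, 0, 0, 0], [0, 0, 0, 0, 0, 0]])

```text
clock: 39.3
tcp_pos: [0.6424, -0.0853, 0.1215]
tcp_rot: [-56.2, 89.6, -30.3]
wrist_force: [-0.5, -0.0, 0.5]
opening: 0.0727
```

>>> play_rows(increments=[[0, 0, 0, 0, 0, 0], [0, 0, 0, 0, 0, 0], [0, 0, 0, 0, 0, 0], [0, 0, 0, 0, 0, 0], [0, 0, 0, 0, 0, 0]], gripper=-1)

```text
clock: 39.8
tcp_pos: [0.6433, -0.0856, 0.123]
tcp_rot: [-49.8, 89.5, -23.9]
wrist_force: [0.2, 0.1, -0.9]
opening: 0.0255
```

```bash
python3 - <<'E'
from h import *
p,r,P,Q,im,d=fingers("w27"); print(p,r.as_matrix().round(3),telemetry.read_state()["opening"],telemetry.read_state()["wrist_force"])
E
```

```text
[ 0.64329566 -0.08564076  0.12302489] [[ 0.009 -0.436  0.9  ]
 [-0.004  0.9    0.436]
 [-1.    -0.007  0.006]] 0.025167750535881397 [ 0.0865383  -0.11699329 -0.590713  ]
```

View pics/w27.png

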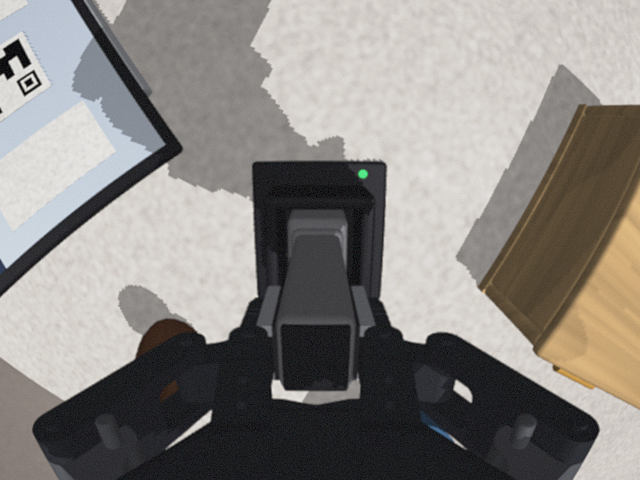

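>>> play_rows(increments=[[-0.2, 0, 0, 0, 0, 0], [-0.4, 0, 0, 0, 0, 0], [-0.5, 0, 0, 0, 0, 0], [-0.6, 0, 0, 0, 0, 0], [-0.7, 0, 0, 0, 0, 0], [-0.6, 0, 0, 0, 0, 0], [-0.3, 0, 0, 0, 0, 0], [0, 0, 0, 0, 0, 0]])

```text
clock: 40.65
tcp_pos: [0.6396, -0.0846, 0.295]
tcp_rot: [-77.1, 89.8, -51.2]
wrist_force: [0.0, 0.7, -1.6]
opening: 0.0252
```

```bash
python3 - <<'E'
from h import *
p,r,P,Q,im,d=fingers("w28"); print(p)
ims,ds=snap("scene","s4",(130,350,320,470),4)
imt,dt=snap("top","t7",(400,130,540,260),4)
E
```

```text
[ 0.63962743 -0.08458178  0.29496585]
```

View pics/s4.png

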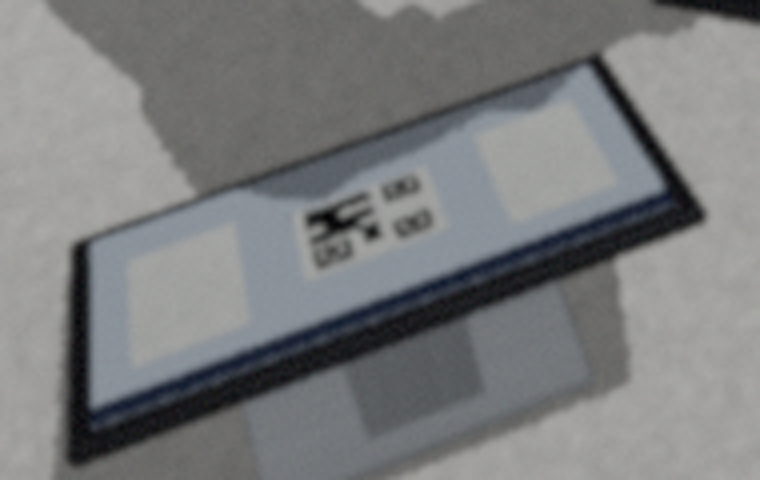

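View pics/t7.png

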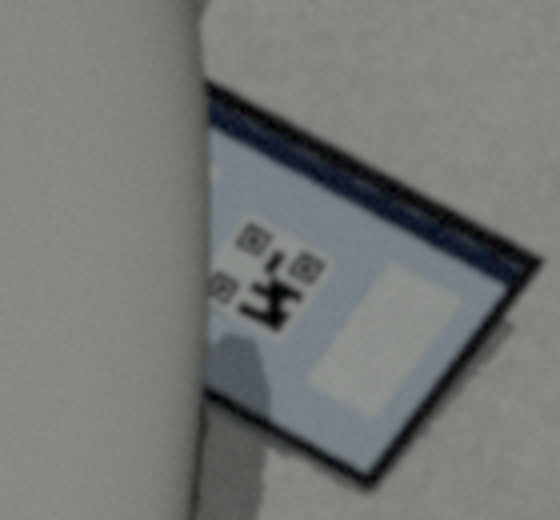

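View pics/w28.png

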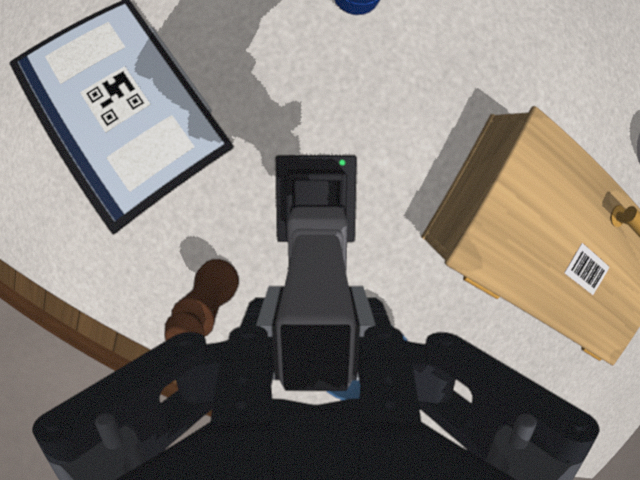

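The scanner is out of the cup. The code is at scene (221.8,405.5), top (466.7,198.7) and wrist (115,98), so I can triangulate it.

```bash
python3 - <<'E'
from h import *
R=[ray("scene",221.8,405.5),ray("top",466.7,198.7),ray("wrist",115,98)]
def tri(rs):
    A=np.zeros((3,3));b=np.zeros(3)
    for o,d in rs:
        d=d/np.linalg.norm(d);M=np.eye(3)-np.outer(d,d);A+=M;b+=M@o
    return np.linalg.solve(A,b)
print(tri(R[:2]),tri(R),tri(R[1:]))
for n in ("scene",):
    im,d=vision.get_image(n); P=cloud(n,d); print(np.median(P[403:408,219:225].reshape(-1,3),0))
n=np.array([-.491,.276,.826]);n/=np.linalg.norm(n)
C=tri(R[:2]); p,r=tool()
# minimal rotation taking tool x to -n
x=r.apply([1,0,0]); ax=np.cross(x,-n); w=ax/np.linalg.norm(ax)*np.arcsin(np.linalg.norm(ax)); Rg=Rt.from_rotvec(w)*r
T=C+n*.215; np.save("tab.npy",np.r_[C,T,Rg.as_quat()]); print("tcp target",T)
plan(T,Rg)
E
```

```text
[ 0.62338743 -0.33462227  0.07377452] [ 0.62126884 -0.33368205  0.06893754] [ 0.62285563 -0.33985306  0.05678745]
[ 0.62268774 -0.333071    0.07271403]
tcp target [ 0.51779777 -0.27526841  0.251406  ]
n 8 to [ 0.518 -0.275  0.251] from [ 0.6379 -0.0844  0.2899] yawerr [  0.  -19.9 -28.2]
[[0.1,-0.3,-0.48,0.0,-0.5,-0.71],[0.1,-0.29,-0.48,0.0,-0.5,-0.71],[0.09,-0.29,-0.49,0.0,-0.5,-0.71],[0.09,-0.28,-0.49,0.0,-0.5,-0.71],[0.09,-0.28,-0.49,0.0,-0.5,-0.71],[0.08,-0.27,-0.5,0.0,-0.5,-0.71],[0.08,-0.27,-0.5,0.0,-0.5,-0.71],[0.07,-0.26,-0.5,0.0,-0.5,-0.71]]
```

>>> play_rows(increments=[[0, -0.3, -0.48, 0, -0.5, -0.71], [0.05, -0.29, -0.48, 0, -0.5, -0.71], [0.05, -0.29, -0.49, 0, -0.5, -0.71], [0.05, -0.28, -0.49, 0, -0.5, -0.71], [0.05, -0.28, -0.49, 0, -0.5, -0.71], [0.05, -0.27, -0.5, 0, -0.5, -0.71], [0.05, -0.2, -0.4, 0, -0.5, -0.6], [0, 0, 0, 0, 0, 0]])

```text
clock: 41.65
tcp_pos: [0.5194, -0.2455, 0.2444]
tcp_rot: [-56.0, 61.6, -29.8]
wrist_force: [0.6, 0.5, -2.8]
opening: 0.0258
```

```bash
cat > chk.py <<'E'
from h import *
a=np.load("tab.npy"); C=a[:3]; p,r=tool(); x=r.apply([1,0,0]); w=p+x*.115+r.apply([0,0,-.002])
v=r.inv().apply(C-w); print("code from window in tool axes",v.round(4),"angle",np.degrees(np.arccos(-x@np.array([-.491,.276,.826]))))
plan(a[3:6],Rt.from_quat(a[6:]))
E
python3 chk.py
```

```text
code from window in tool axes [ 0.0991 -0.045   0.0013] angle 5.9767706693666796
n 2 to [ 0.518 -0.275  0.251] from [ 0.5194 -0.2455  0.2444] yawerr [ 0.4 -3.5 -4.7]
[[0.0,-0.27,-0.14,0.04,-0.35,-0.47],[0.01,-0.27,-0.14,0.04,-0.35,-0.47]]
```

>>> play_rows(increments=[[0, -0.2, -0.12, 0, -0.3, -0.4], [0, -0.2, -0.1, 0.08, -0.25, -0.35], [0, -0.12, -0.05, 0, -0.1, -0.15], [0, 0, 0, 0, 0, 0]])

```text
clock: 42.05
tcp_pos: [0.5135, -0.2723, 0.2454]
tcp_rot: [-55.3, 56.6, -29.4]
wrist_force: [0.1, 0.2, -1.8]
opening: 0.0256
```

```bash
python3 chk.py; python3 - <<'E'
from h import *
p,r,P,Q,im,d=fingers("w29"); snap("scene","s5")
E
```

```text
code from window in tool axes [ 0.0978 -0.0093  0.008 ] angle 1.5224018085015287
n 1 to [ 0.518 -0.275  0.251] from [ 0.5135 -0.2723  0.2454] yawerr [-0.  -0.5 -0.7]
[[-0.04,-0.13,0.08,-0.0,-0.1,-0.14]]
```

View pics/w29.png

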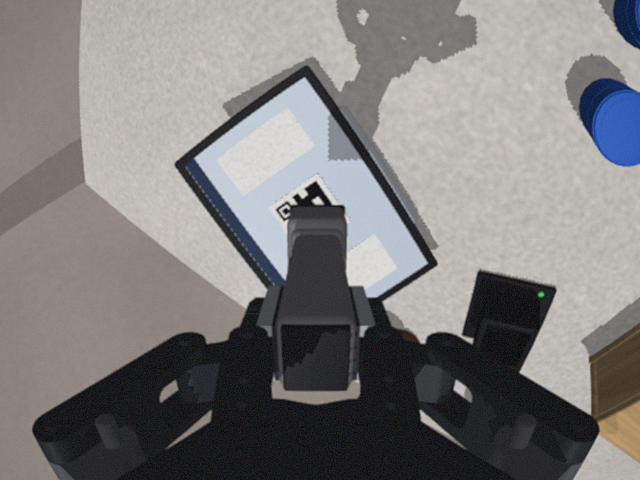

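View pics/s5.png

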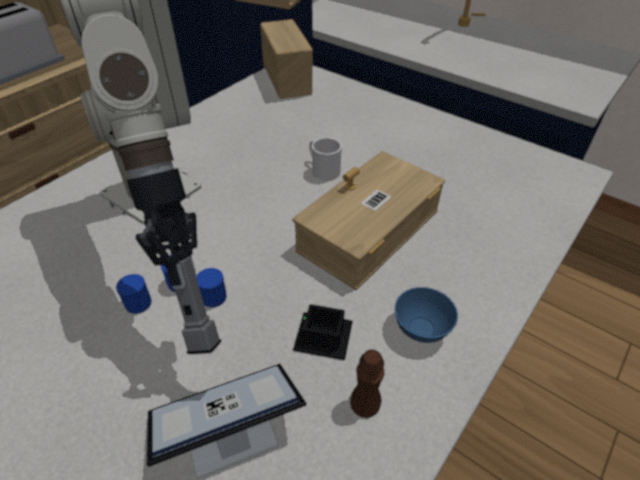

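The scanner points at the code. I'll make a small correction, then hold.

>>> play_rows(increments=[[-0.03, -0.12, 0.08, 0, -0.1, -0.14], [0, 0, 0, 0, 0, 0]])

```text
clock: 42.35
tcp_pos: [0.5201, -0.2742, 0.2515]
tcp_rot: [-55.2, 55.7, -29.2]
wrist_force: [-0.3, 0.7, -1.8]
opening: 0.0253
```

```bash
python3 chk.py
```

```text
code from window in tool axes [ 0.0992 -0.0003 -0.0007] angle 1.2423160492364909
n 1 to [ 0.518 -0.275  0.251] from [ 0.5201 -0.2742  0.2515] yawerr [ 0.1  0.1 -0. ]
[[-0.02,-0.0,-0.05,0.02,0.02,-0.01]]
```

>>> play_rows(increments=[[0, 0, 0, 0, 0, 0], [0, 0, 0, 0, 0, 0], [0, 0, 0, 0, 0, 0], [0, 0, 0, 0, 0, 0], [0, 0, 0, 0, 0, 0], [0, 0, 0, 0, 0, 0], [0, 0, 0, 0, 0, 0], [0, 0, 0, 0, 0, 0]])

```text
clock: 43.15
tcp_pos: [0.5208, -0.2735, 0.2517]
tcp_rot: [-55.2, 55.7, -29.1]
wrist_force: [0.2, -0.3, -0.9]
opening: 0.0251
```

```bash
python3 chk.py; python3 - <<'E'
from h import *
p,r,P,Q,im,d=fingers()
for a,b in ((-.015,.0),(0.02,.03),(.03,.05),(.05,.065),(.08,.1)):
    m=(d>0)&(Q[:,:,0]>a)&(Q[:,:,0]<b)&(abs(Q[:,:,1])<.03)&(abs(Q[:,:,2])<.04); q=Q[m]
    if len(q)>5: print(a,b,len(q),"y",q[:,1].min().round(4),q[:,1].max().round(4),"z",np.percentile(q[:,2],[2,20,50]).round(4))
E
```

```text
code from window in tool axes [ 0.0993 -0.0007 -0.0019] angle 1.2479097866347704
n 1 to [ 0.518 -0.275  0.251] from [ 0.5208 -0.2735  0.2517] yawerr [ 0.1  0.1 -0.1]
[[-0.01,-0.01,-0.07,0.03,0.03,-0.02]]
-0.015 0.0 1553 y -0.0268 0.0257 z [-0.0159 -0.0155 -0.0149]
0.02 0.03 353 y -0.0132 0.013 z [-0.0162 -0.0159 -0.0155]
0.03 0.05 549 y -0.0145 0.0132 z [-0.0163 -0.016  -0.0157]
0.05 0.065 594 y -0.0145 0.0155 z [-0.0181 -0.0172 -0.0159]
0.08 0.1 345 y -0.0172 0.0185 z [-0.0237 -0.0234 -0.0233]
```

In the tool frame the scanner is parallel to the tool axis and centred within 2 mm. I'll continue the hold.

>>> play_rows(increments=[[0, 0, 0, 0, 0, 0], [0, 0, 0, 0, 0, 0], [0, 0, 0, 0, 0, 0], [0, 0, 0, 0, 0, 0], [0, 0, 0, 0, 0, 0], [0, 0, 0, 0, 0, 0], [0, 0, 0, 0, 0, 0], [0, 0, 0, 0, 0, 0]])

```text
clock: 44.0
tcp_pos: [0.5208, -0.2735, 0.2517]
tcp_rot: [-55.2, 55.7, -29.1]
wrist_force: [-0.4, 0.7, -1.6]
opening: 0.0257
```

>>> play_rows(increments=[[0, 0, 0, 0, 0, 0], [0, 0, 0, 0, 0, 0], [0, 0, 0, 0, 0, 0], [0, 0, 0, 0, 0, 0], [0, 0, 0, 0, 0, 0], [0, 0, 0, 0, 0, 0], [0, 0, 0, 0, 0, 0], [0, 0, 0, 0, 0, 0]])

```text
clock: 44.8
tcp_pos: [0.5208, -0.2735, 0.2518]
tcp_rot: [-55.2, 55.7, -29.1]
wrist_force: [0.1, -0.9, -1.4]
opening: 0.0253
```

```bash
python3 chk.py; python3 - <<'E'
from h import *
lid("scene"); im=lid("top")
cv2.imwrite("pics/t8.png",cv2.resize(im[170:290,120:320,::-1],None,fx=4,fy=4))
hsv=cv2.cvtColor(im,cv2.COLOR_RGB2HSV); q=(hsv[...,1]<60)&(hsv[...,2]>90); q[:210]=0;q[245:]=0;q[:,:190]=0;q[:,240:]=0
v,u=np.nonzero(q); rl=cv2.minAreaRect(np.c_[u,v].astype(np.float32)); print(rl, onplane("top",*rl[0],.106))
E
```

```text
code from window in tool axes [ 0.0993 -0.0006 -0.0019] angle 1.247328637333105
n 1 to [ 0.518 -0.275  0.251] from [ 0.5208 -0.2735  0.2518] yawerr [ 0.1  0.1 -0.1]
[[-0.01,-0.01,-0.07,0.03,0.03,-0.02]]
scene 2279 lid rad -0.0007 z at hinge 0.0096
top 3056 lid rad -0.0011 z at hinge 0.0093
((216.02037048339844, 225.07240295410156), (30.299001693725586, 19.454147338867188), 2.726310968399048) [0.5547359  0.22517303 0.106     ]
```

View pics/t8.png

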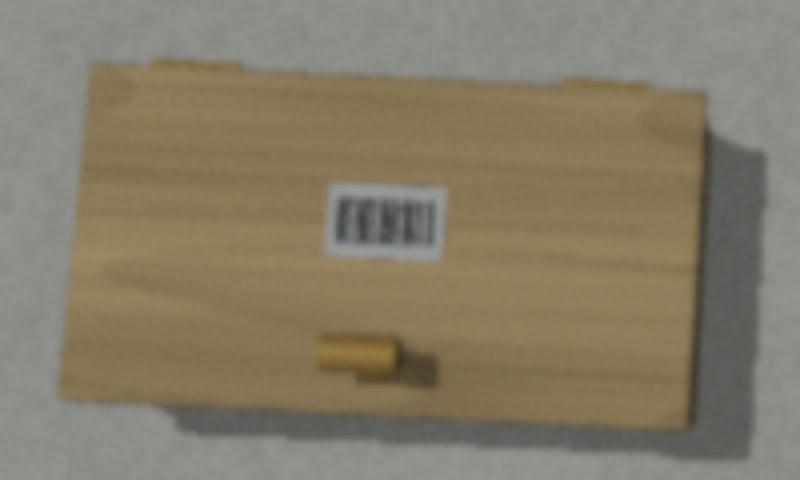

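The tablet code was held for over 2.5 s. The label is at (0.554, 0.225), so I'll back off along the tool axis and move over the box.

```bash
python3 - <<'E'
from h import *
p,r=tool(); x=r.apply([1,0,0]); p1=p-x*.05
plan([0.55,-0.1,0.34],down(115.8),p1,r)
plan([0.554,0.2252,0.321],down(115.8),np.array([0.55,-0.1,0.34]),down(115.8))
E
```

```text
n 8 to [ 0.55 -0.1   0.34] from [ 0.4962 -0.2598  0.293 ] yawerr [ 0.3 19.7 28.1]
[[-0.14,0.23,0.34,0.01,0.49,0.7],[-0.14,0.24,0.34,0.01,0.49,0.7],[-0.14,0.25,0.33,0.01,0.49,0.7],[-0.14,0.26,0.32,0.01,0.49,0.7],[-0.13,0.27,0.32,0.01,0.49,0.7],[-0.13,0.28,0.31,0.01,0.49,0.7],[-0.13,0.29,0.31,0.01,0.49,0.7],[-0.12,0.29,0.3,0.01,0.49,0.7]]
n 8 to [0.554 0.225 0.321] from [ 0.55 -0.1   0.34] yawerr [0. 0. 0.]
[[0.05,0.73,0.36,0.0,0.0,0.0],[0.05,0.73,0.36,0.0,0.0,0.0],[0.05,0.73,0.36,0.0,0.0,0.0],[0.05,0.73,0.36,0.0,0.0,0.0],[0.05,0.73,0.36,0.0,0.0,0.0],[0.05,0.73,0.36,0.0,0.0,0.0],[0.05,0.73,0.36,0.0,0.0,0.0],[0.05,0.73,0.36,0.0,0.0,0.0]]
```

>>> play_rows(increments=[[-0.6, 0, 0, 0, 0, 0], [-0.5, 0, 0, 0, 0.1, 0.15], [-0.15, 0.23, 0.34, 0, 0.5, 0.7], [-0.15, 0.24, 0.34, 0, 0.5, 0.7], [-0.15, 0.25, 0.33, 0, 0.5, 0.7], [-0.15, 0.26, 0.32, 0, 0.5, 0.7], [-0.13, 0.27, 0.32, 0, 0.5, 0.7], [-0.13, 0.28, 0.31, 0, 0.5, 0.7]])

```text
clock: 45.7
tcp_pos: [0.531, -0.1353, 0.3375]
tcp_rot: [-57.6, 83.3, -31.9]
wrist_force: [1.2, 0.2, -1.3]
opening: 0.0253
```

```bash
python3 - <<'E'
from h import *
plan([0.554,0.2252,0.321],down(115.8))
E
```

```text
n 9 to [0.554 0.225 0.321] from [ 0.531  -0.1353  0.3375] yawerr [-0.1  3.6  5.7]
[[-0.01,0.7,0.39,-0.0,0.08,0.13],[-0.0,0.7,0.39,-0.0,0.08,0.13],[0.0,0.7,0.39,-0.0,0.08,0.13],[0.01,0.7,0.39,-0.0,0.08,0.13],[0.01,0.7,0.39,-0.0,0.08,0.13],[0.02,0.7,0.39,-0.0,0.08,0.13],[0.02,0.7,0.39,-0.0,0.08,0.13],[0.03,0.7,0.39,-0.0,0.08,0.13]]
[[0.03,0.7,0.39,-0.0,0.08,0.13]]
```

>>> play_rows(increments=[[-0.05, 0.6, 0.36, 0, 0.15, 0.25], [-0.05, 0.7, 0.39, 0, 0.15, 0.25], [0, 0.7, 0.39, 0, 0.1, 0.2], [0, 0.7, 0.39, 0, 0.1, 0.15], [0, 0.7, 0.39, 0, 0.05, 0.1], [0, 0.7, 0.39, 0, 0, 0], [0, 0.7, 0.39, 0, 0, 0], [0, 0.5, 0.28, 0, 0, 0]])

```text
clock: 46.5
tcp_pos: [0.5604, 0.1779, 0.3358]
tcp_rot: [-38.0, 88.4, -12.7]
wrist_force: [1.4, -0.6, -1.5]
opening: 0.0251
```

```bash
python3 - <<'E'
from h import *
plan([0.554,0.2252,0.321],down(115.8))
E
```

```text
n 2 to [0.554 0.225 0.321] from [0.5604 0.1779 0.3358] yawerr [-0.5  1.2  1. ]
[[0.14,0.46,0.14,-0.05,0.12,0.1],[0.15,0.46,0.14,-0.05,0.12,0.1]]
```

>>> play_rows(increments=[[0.12, 0.35, 0.08, -0.05, 0.1, 0.1], [0.12, 0.25, 0.08, -0.05, 0.1, 0.1], [0.05, 0.1, 0.03, 0, 0, 0], [0, 0, 0, 0, 0, 0], [0, 0, 0, 0, 0, 0]])

```text
clock: 47.0
tcp_pos: [0.5555, 0.2194, 0.3193]
tcp_rot: [3.6, 89.6, 29.8]
wrist_force: [0.6, 0.7, -1.5]
opening: 0.0255
```

```bash
python3 - <<'E'
from h import *
p,r,P,Q,im,d=fingers("w30"); plan([0.554,0.2252,0.321],down(115.8))
print("lab",onplane("wrist",300,190,.106))
E
```

```text
n 1 to [0.554 0.225 0.321] from [0.5556 0.2192 0.3194] yawerr [ 0.3  0.4 -0. ]
[[-0.03,0.12,0.03,0.07,0.07,-0.01]]
lab [0.54565925 0.19784317 0.106     ]
```

View pics/w30.png

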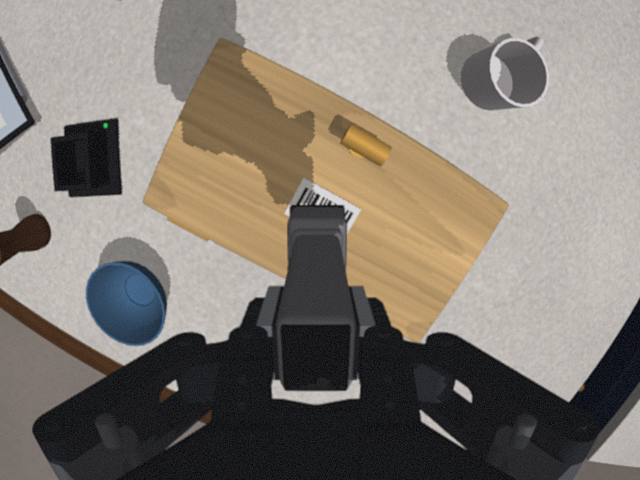

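The scanner's head covers the label at about (323,207). I'll correct 6 mm and hold.

>>> play_rows(increments=[[0, 0.11, 0.01, 0.05, 0.05, 0], [0, 0, 0, 0, 0, 0], [0, 0, 0, 0, 0, 0], [0, 0, 0, 0, 0, 0]])

```text
clock: 47.45
tcp_pos: [0.5543, 0.2221, 0.3209]
tcp_rot: [-3.0, 89.8, 22.6]
wrist_force: [-0.4, -0.2, -1.9]
opening: 0.0256
```

>>> play_rows(increments=[[0, 0, 0, 0, 0, 0], [0, 0, 0, 0, 0, 0], [0, 0, 0, 0, 0, 0], [0, 0, 0, 0, 0, 0], [0, 0, 0, 0, 0, 0], [0, 0, 0, 0, 0, 0], [0, 0, 0, 0, 0, 0], [0, 0, 0, 0, 0, 0]])

```text
clock: 48.25
tcp_pos: [0.5543, 0.2218, 0.3212]
tcp_rot: [-4.2, 89.7, 21.4]
wrist_force: [0.4, -0.5, -0.8]
opening: 0.025
```

>>> play_rows(increments=[[0, 0, 0, 0, 0, 0], [0, 0, 0, 0, 0, 0], [0, 0, 0, 0, 0, 0], [0, 0, 0, 0, 0, 0], [0, 0, 0, 0, 0, 0], [0, 0, 0, 0, 0, 0], [0, 0, 0, 0, 0, 0], [0, 0, 0, 0, 0, 0]])

```text
clock: 49.05
tcp_pos: [0.5543, 0.2219, 0.3211]
tcp_rot: [-4.0, 89.7, 21.6]
wrist_force: [-0.5, -0.3, -2.4]
opening: 0.0253
```

>>> play_rows(increments=[[0, 0, 0, 0, 0, 0], [0, 0, 0, 0, 0, 0], [0, 0, 0, 0, 0, 0], [0, 0, 0, 0, 0, 0], [0, 0, 0, 0, 0, 0], [0, 0, 0, 0, 0, 0], [0, 0, 0, 0, 0, 0], [0, 0, 0, 0, 0, 0]])

```text
clock: 49.85
tcp_pos: [0.5543, 0.2219, 0.3211]
tcp_rot: [-4.5, 89.7, 21.2]
wrist_force: [0.7, 0.2, -3.0]
opening: 0.0249
```

```bash
python3 - <<'E'
from h import *
delta([0.554,0.2252,0.321],down(115.8)); plan([0.643,-0.0855,0.30],down(115.8))
E
```

```text
tot shift [0.   0.06 0.02] turn [-0.04  0.05  0.  ] | at [0.5543 0.2219 0.3211]
n 8 to [ 0.643 -0.086  0.3  ] from [0.5543 0.2219 0.3211] yawerr [-0.2  0.3  0. ]
[[0.05,-0.79,-0.13,-0.0,0.01,0.0],[0.05,-0.79,-0.13,-0.0,0.01,0.0],[0.05,-0.79,-0.13,-0.0,0.01,0.0],[0.05,-0.79,-0.13,-0.0,0.01,0.0],[0.05,-0.79,-0.13,-0.0,0.01,0.0],[0.05,-0.79,-0.13,-0.0,0.01,0.0],[0.05,-0.79,-0.13,-0.0,0.01,0.0],[0.05,-0.79,-0.13,-0.0,0.01,0.0]]
```

The label was held for over 2.5 s, about 4 mm off axis. Now back to the cradle.

>>> play_rows(increments=[[0, -0.5, -0.1, 0, 0, 0], [0, -0.79, -0.13, 0, 0, 0], [0, -0.79, -0.13, 0, 0, 0], [0, -0.79, -0.13, 0, 0, 0], [0, -0.79, -0.13, 0, 0, 0], [0, -0.79, -0.13, 0, 0, 0], [0, -0.7, -0.12, 0, 0, 0], [0, -0.4, -0.06, 0, 0, 0]])

```text
clock: 50.65
tcp_pos: [0.6357, -0.0534, 0.3204]
tcp_rot: [3.8, 89.7, 29.9]
wrist_force: [1.1, 0.5, -1.5]
opening: 0.0253
```

>>> play_rows(increments=[[0, -0.2, 0, 0, 0, 0], [0, 0, 0, 0, 0, 0], [0, 0, 0, 0, 0, 0]])

```text
clock: 50.95
tcp_pos: [0.6406, -0.0654, 0.3194]
tcp_rot: [13.9, 89.7, 39.8]
wrist_force: [-0.0, 0.5, -1.3]
opening: 0.0252
```

```bash
python3 - <<'E'
from h import *
p,r,P,Q,im,d=fingers("w31"); delta([0.6433,-0.0856,0.20],down(115.8))
E
```

```text
tot shift [ 2.39 -0.39 -0.14] turn [ 0.03  0.06 -0.01] | at [ 0.6406 -0.0651  0.3194]
```

>>> play_rows(increments=[[0.3, -0.25, -0.09, 0, 0.05, 0], [0.5, -0.12, -0.05, 0, 0, 0], [0.5, -0.02, 0, 0, 0, 0], [0.4, 0, 0, 0, 0, 0], [0.15, 0, 0, 0, 0, 0], [0, 0, 0, 0, 0, 0]])

```text
clock: 51.6
tcp_pos: [0.643, -0.0758, 0.2273]
tcp_rot: [3.9, 89.7, 30.6]
wrist_force: [0.5, 0.1, -1.5]
opening: 0.0257
```

```bash
python3 - <<'E'
from h import *
p,r,P,Q,im,d=fingers("w32"); delta([0.6433,-0.0856,0.123],down(115.8))
E
```

```text
tot shift [ 2.1  -0.17 -0.1 ] turn [ 0.18  0.08 -0.  ] | at [ 0.6434 -0.0758  0.2281]
```

View pics/w32.png

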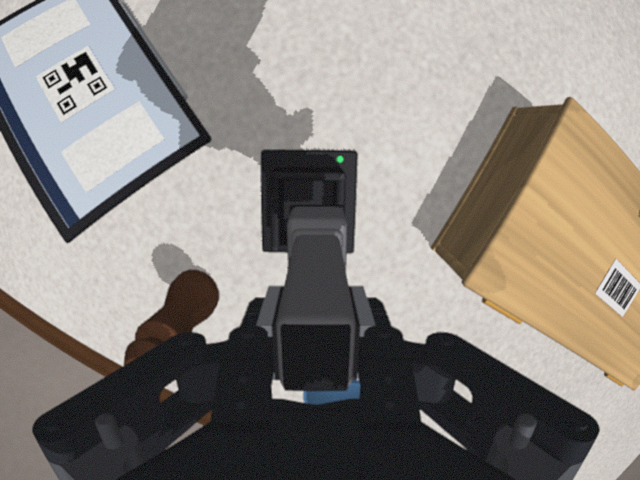

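The cup is at (308,210), and the pose is about 10 mm off. I'll align, then lower.

>>> play_rows(increments=[[0, -0.16, -0.1, 0.15, 0.08, 0], [0.05, 0, 0, 0, 0, 0], [0.1, 0, 0, 0, 0, 0], [0.1, 0, 0, 0, 0, 0], [0, 0, 0, 0, 0, 0]])

```text
clock: 52.15
tcp_pos: [0.6448, -0.0856, 0.2195]
tcp_rot: [-37.7, 89.6, -11.7]
wrist_force: [-0.9, -0.2, -2.1]
opening: 0.0255
```

```bash
python3 - <<'E'
from h import *
delta([0.6433,-0.0856,0.123],down(115.8))
E
```

```text
tot shift [ 1.93  0.02 -0.04] turn [0.03 0.07 0.05] | at [ 0.6448 -0.0856  0.2195]
```

>>> play_rows(increments=[[0.2, 0.01, -0.03, 0, 0.05, 0], [0.25, 0, 0, 0, 0, 0], [0.15, 0, 0, 0, 0, 0], [0.05, 0, 0, 0, 0, 0], [0, 0, 0, 0, 0, 0]])

```text
clock: 52.65
tcp_pos: [0.6427, -0.086, 0.184]
tcp_rot: [-89.3, 89.8, -63.4]
wrist_force: [-0.1, 0.6, -1.3]
opening: 0.0253
```

```bash
python3 - <<'E'
from h import *
delta([0.6433,-0.0856,0.123],down(115.8)); p,r,P,Q,im,d=fingers("w33")
E
```

```text
tot shift [1.22 0.01 0.01] turn [0.03 0.   0.05] | at [ 0.6427 -0.086   0.184 ]
```

View pics/w33.png

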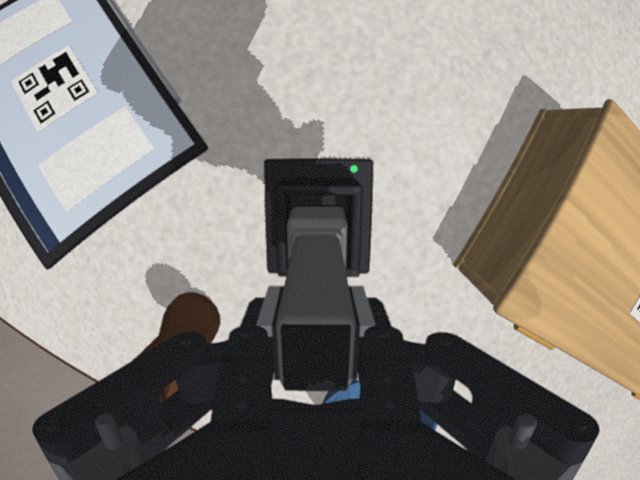

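Aligned over the cup at (318,235). I'm lowering in, slowing at the end.

>>> play_rows(increments=[[0.15, 0, 0, 0, 0, 0], [0.25, 0, 0, 0, 0, 0], [0.25, 0, 0, 0, 0, 0], [0.2, 0, 0, 0, 0, 0], [0.12, 0, 0, 0, 0, 0], [0.05, 0, 0, 0, 0, 0], [0, 0, 0, 0, 0, 0]])

```text
clock: 53.4
tcp_pos: [0.6434, -0.0862, 0.1295]
tcp_rot: [-72.8, 89.7, -46.8]
wrist_force: [-0.1, -0.6, -1.0]
opening: 0.0253
```

```bash
python3 - <<'E'
from h import *
delta([0.6433,-0.0856,0.123],down(115.8)); print(telemetry.read_state()["wrist_force"])
E
```

```text
tot shift [0.13 0.01 0.  ] turn [0.03 0.02 0.06] | at [ 0.6434 -0.0862  0.1295]
[-0.07495036 -0.61302895 -1.01697507]
```

>>> play_rows(increments=[[0.08, 0, 0, 0, 0, 0], [0.05, 0, 0, 0, 0, 0], [0.02, 0, 0, 0, 0, 0], [0, 0, 0, 0, 0, 0]])

```text
clock: 53.8
tcp_pos: [0.6445, -0.0864, 0.1234]
tcp_rot: [-57.6, 89.5, -31.7]
wrist_force: [-0.2, 0.5, -2.1]
opening: 0.0254
```

Seated height is 0.123. I'll nudge down slightly, then release and go straight up.

>>> play_rows(increments=[[0.02, 0, 0, 0, 0, 0], [0, 0, 0, 0, 0, 0]])

```text
clock: 54.0
tcp_pos: [0.6451, -0.0865, 0.1233]
tcp_rot: [-53.2, 89.5, -27.3]
wrist_force: [-0.2, 0.4, -1.8]
opening: 0.0257
```

>>> play_rows(increments=[[0, 0, 0, 0, 0, 0], [0, 0, 0, 0, 0, 0], [0, 0, 0, 0, 0, 0], [0, 0, 0, 0, 0, 0]], gripper=0.6)

```text
clock: 54.4
tcp_pos: [0.646, -0.0866, 0.1243]
tcp_rot: [-49.5, 89.3, -23.6]
wrist_force: [0.7, -0.7, -0.2]
opening: 0.0685
```

>>> play_rows(increments=[[-0.2, 0, 0, 0, 0, 0], [-0.4, 0, 0, 0, 0, 0], [-0.6, 0, 0, 0, 0, 0], [-0.7, 0, 0, 0, 0, 0], [-0.6, 0, 0, 0, 0, 0], [-0.3, 0, 0, 0, 0, 0], [0, 0, 0, 0, 0, 0]])

```text
clock: 55.1
tcp_pos: [0.6437, -0.0859, 0.273]
tcp_rot: [-49.0, 89.3, -23.0]
wrist_force: [-0.3, -0.0, -0.5]
opening: 0.0684
```

```bash
python3 - <<'E'
from h import *
p,r,P,Q,im,d=fingers("w34"); print(p)
m=(np.hypot(P[:,:,0]-.643,P[:,:,1]+.085)<.04)&(P[:,:,2]>.155)&(P[:,:,2]<.175); q=P[m]; print(len(q),q.mean(0), cv2.minAreaRect(q[:,:2].astype(np.float32)))
E
```

```text
[ 0.64372692 -0.08586307  0.27301835]
1487 [ 0.64297937 -0.08775475  0.16367093] ((0.6442117691040039, -0.08709825575351715), (0.030621428042650223, 0.026021655648946762), 25.141033172607422)
```

View pics/w34.png

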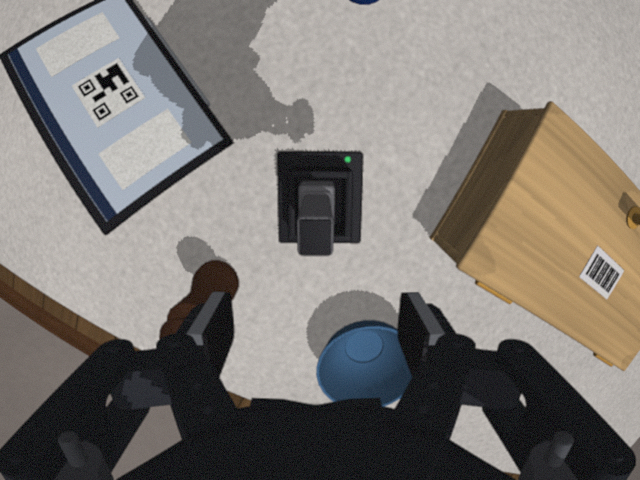

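>>> play_rows(increments=[[-0.3, 0.2, -0.3, 0, 0, 0], [-0.2, 0.2, -0.6, 0, 0, 0], [0, 0, -0.8, 0, 0, 0], [0, 0, -0.8, 0, 0, 0], [0, 0, -0.6, 0, 0, 0], [0, 0, -0.2, 0, 0, 0], [0, 0, 0, 0, 0, 0], [0, 0, 0, 0, 0, 0]])

```text
clock: 55.95
tcp_pos: [0.4779, -0.1395, 0.286]
tcp_rot: [170.2, 89.8, -163.8]
wrist_force: [0.3, 1.1, -0.1]
opening: 0.0685
```

```bash
python3 - <<'E'
from h import *
s=telemetry.read_state(); print(s["tcp_pos"],s["qvel"].round(2)); lid("scene"); im=lid("top"); cv2.imwrite("pics/t9.png",im[:,:,::-1]); snap("scene","s9")
E
```

```text
[ 0.47793066 -0.13946276  0.28603812] [ 0.03  0.23 -0.53 -0.24  0.13  0.13]
scene 2278 lid rad 0.0003 z at hinge 0.0095
top 3090 lid rad 0.0013 z at hinge 0.009
```

View pics/s9.png

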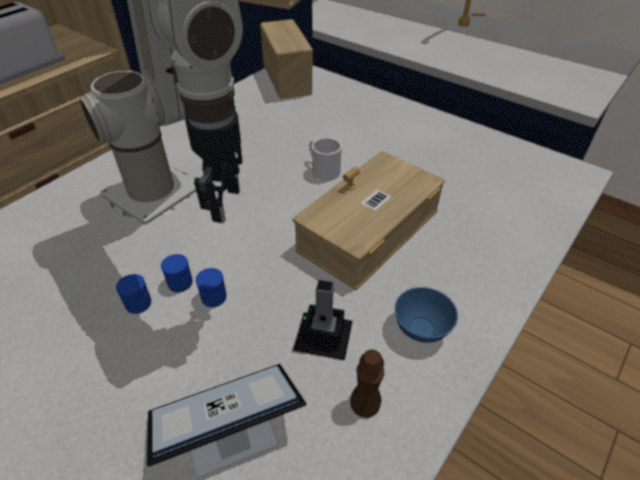

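View pics/t9.png

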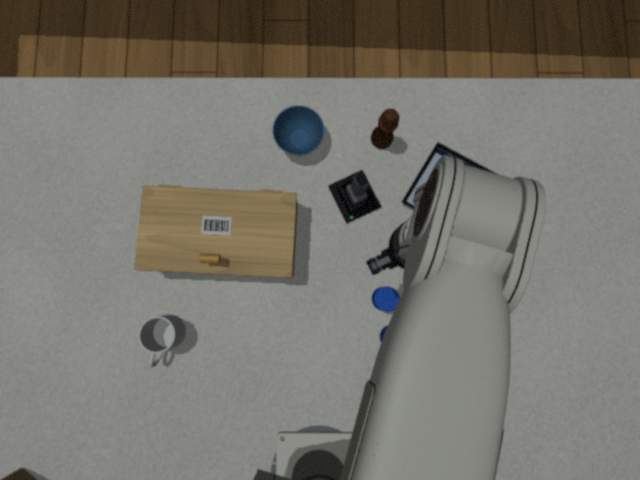

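Everything is in place: the scanner stands in its cradle at scene (323,305), the lid is shut, the mug, bowl and mill haven't moved, and the arm is clear.

```bash
python3 -c "
from cell import sign_off; print(sign_off())"
```

```text
the job is handed in; nothing more can be done
None
```

I did every step and handed the job in at about 56 s. No verdict was reported, so success isn't confirmed.

**What I did:**
- **Lid up:** I folded it open by its knob. It measured 82.5° (1.44 rad) in both the scene and top cameras. The gripper's own position had suggested 87°, so the knob slipped a little, but the lid was still past the 80° limit.
- **Tins:** Three were present (tin1, tin2 and tin4). I stood all three on the box floor and left the blue look-alikes alone.
- **Lid shut:** I folded it closed. As I let go of the knob it crept back to 0.037 rad, so I pressed it shut again with closed fingertips.
- **Scans:** I held the scanner for more than 2.5 s about 10 cm from each code. It was about 2 mm off line and 1.2° off square at the tablet, and about 4 mm off at the label. I then stood it back in its cradle.

**Last checks:**
- **Lid:** It read about 0 rad in both cameras.
- **Scanner:** It stood at the same height as at the start, about 4 mm from where it was.
- **Surroundings:** The mug, bowl and pepper mill had not moved, and the arm was clear of everything.

**What disagreed or could not be checked:**
- **Fingertips:** They measured about 22 mm short of the stated `arm.tip_extent`, so my first grasp of the knob missed. I used the measured grasp point after that.
- **Force:** Pressing the lid shut briefly put 77 N on the wrist, under the 120 N limit. Seating it the first time reached 47 N.
- **Tins under the lid:** I could not see them once it was shut. They were upright in the last view before closing.

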